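# Hang the dip basket with the pipe stub under the dryer

### The arm

A 6-joint arm with a two-finger parallel gripper is mounted at the origin on the work surface. World frame = base frame: x ahead of the robot, y to its left, z up, the work surface at z = 0. Lengths are in m, angles in rad, forces in N, time in s.
With the tool pointing down it reaches from about 0.25 to 0.775 m from the base axis. Payload 4 kg.
Tool frame: the origin (TCP) lies at the very end of the fingers, on their centre line; the grasp point (between the pads) lies 19 mm behind it; z points along the fingers, y is the line along which they close (so a half turn about z gives the same grasp; the last joint's range is limited). The gripper opens to 94 mm and grips with 3 to 60 N. Pads are 16 mm wide; open, the fingers measure 119 mm over their backs; the gripper's body (75 mm by 177 mm) begins 78 mm behind the grasp point.
Start: joints at [-1.35, 0.087, 1.371, -0, 1.684, -0.103], TCP at [0.175, -0.521, 0.206] pointing down, gripper open.
Joint ranges: [-3.1, 3.1], [-0.76, 2.03], [0.27, 2.55], [-1.08, 4.22], [0.17, 2.65], [-2.57, 2.57]. Speed limits (rad/s): [2.79, 2.79, 3.14, 3.14, 3.14, 3.14].

### API

Orientations are given as [roll, pitch, yaw] about the fixed x, y, z axes, in that order (R = Rz(yaw) Ry(pitch) Rx(roll)).
In Python, from bench import robot, vision gives the robot as it stands.
- The arm moves only by the shell command python3 -m crank 'ROWS'. ROWS is JSON, a list of rows, each a list of 3 entries, a list of its own where there are three numbers: the closure, from 0 (fully open) to 1 (shut), then the shift along the tool's x, y, z in m, then the turn, a rotation vector about the tool's x, y, z in degrees. A call has 1 to 8 rows; each row shifts and turns the commanded pose from where the row before left it, along the tool's axes as they then stand; what a row does not reach is not made up. A row lasts 1/10 s, in which the tool goes at most 50 mm and 8.59 degrees, less where a joint would pass 70% of its speed; a pose out of reach is approached as far as the arm can. A call with a gripper value outside its range is refused whole. The fingers move at their own pace and stop on an object; the grip force is fixed at half the most. Time passes only in rows, so rows that do not move let the fingers close. It gives the time, the measured TCP pose, the force, the opening and the grip force at its end, in the units of the state.
- robot.get_obs(): the state, without advancing time (a new reading comes with each control period).
- vision.snapshot(name): name is "scene" or "top" or "wrist"; returns a dict with "color" (384x512x3 uint8, red, green, blue), "z_map" (384x512 float32, m along the optical axis (not along the pixel's ray), 0 where there is no reading), "fx", "fy", "cx", "cy" (pixels), "R" (3x3) and "t" (3): a world point X has camera coordinates R X + t. Camera axes: x right, y down, z forward; pixel columns grow to the right and rows downward; lengths in m; the calibration is good to about 2 mm. A picture is of the moment at which its call begins.
- robot.close_job(): hands the job in; it is judged then, once.
The state is a dict: "time": time; "joint_positions": joint angles; "qvel": joint speeds; "joint_torque": joint torques, N m; "tool_pos": TCP position; "ee_rot": TCP orientation; "wrist_force": force on the tool from outside, world axes, zero at the start; "wrist_torque": the same for the moment, N m; "width": finger opening in m; "finger_force": force on a finger pad.
Only numpy, scipy, OpenCV 4.12 (cv2) and the standard library are available. Lean on these libraries where they do the work, as an engineer would, in place of code of your own. Each camera call takes 0.05 s, during which the arm holds its last target. There are 200 camera calls.

### The job

Lift the flanged pipe stub out of the lathe chuck and put it in the dip basket while the basket stands on the bench. Then hang the basket by the peak of its red handle on the orange hook under the dryer, with the stub still in it and leave it hanging there freely, still and about level. Leave the other things on the bench where they are.

Things in the scene. Friction and masses are not known exactly. Their poses are not given: they have to be found in the camera images.
- stub_center (a point): Flanged pipe stub (steel, loose, 0.25 kg), 70 mm tall: round flange 50 mm across, 10 mm thick at its foot, and above it a round tube 26 mm across, 60 mm long. The point is on its axis, half-way up (35 mm above its foot); z points up the tube. It starts upright in the chuck, flange down, set in but not clamped: it lifts straight out.
- chuck: Three-jaw lathe chuck lying face up, fixed, 125 mm across; origin at the centre of its underside on the bench, z up. Its face is 50 mm above the bench; the three dark jaws are 62 mm high under the stub's flange, with 6 mm high steps around the flange (to 68 mm).
- basket_center (a point): Dip basket (perforated steel box, loose, 0.35 kg) standing on the bench: 120 mm (its x) by 150 mm (its y), 50 mm tall, walls and floor 4 mm thick. The point is on its upright centre line, 25 mm above its underside; z up; its -x side faces roughly towards the robot (within 20 degrees of world -x) at the start.
- bail_eye (a point): Underside of the peak of the basket's handle, 104 mm above basket_center; axes as the basket's. The handle is a stiff red round bar, 10 mm thick, rising from the short sides (y = +-74 mm) and crossing over the basket's middle in its plane x = 0; it peaks at y = 0, where it sits on a hook. Hung up, this point lies on the hook's seat.
- bail_grip (a point): Middle of the straight level part of the red handle on the basket's +y side (10 mm thick bar along y): 41 mm to the side of basket_center and 91 mm above it; axes as the basket's. The level part runs from y = 16 to 66 mm. An equal one is on the -y side at y = -41 mm.
- stand: Drying stand, fixed; origin on the bench straight below the hook's seat; x from the hook's tip to the post, z up. Blue drip tray 150 x 170 mm, 14 mm high, centred on the origin; post 22 mm thick at x = 125 mm. Grey dryer head over the hook: a box 160 mm wide, from x = 12 to 162 mm, underside 305 mm above the bench: no room for an upright gripper over the seat.
- hook_seat (a point): Lowest point of the hook's upper side, 204 mm above the bench; axes as the stand's. The orange hook is a round bar 8 mm thick in the stand's x-z plane, pointing to -x, roughly towards the robot. From the seat it rises to its free tip at -x and, at +x, to 226 mm (centre line) 32 mm behind the seat, then runs level to the post.
- hook_tip (a point): Centre of the hook's round free tip (8 mm thick): 30 mm ahead (stand's -x) of the seat, 222 mm above the bench.
- flask: Bystander: maroon drinking flask with a white cap, 70 mm across, 210 tall; origin at its underside.
- water: Bystander: clear water bottle with a pink cap, 60 mm across, 190 tall; origin at its underside.
- canister: Bystander: lime-green upright box, 35 x 60 x 160 mm tall; origin at its underside.
- rodpack: Bystander: yellow pack of filler rods lying flat along its y axis, 50 x 240 x 40 mm, copper rod ends sticking out 98 mm at +y; origin at its underside.
- wirebrush: Bystander: hand brush lying on the bench along its x axis; origin at its underside.
- spacer: Bystander: dark steel spacer ring lying flat, 56 mm across, 14 tall; origin at its underside.
- wrench: Bystander: open-ended wrench lying on the bench along its x axis; origin at its underside.

How it is judged:
By the outcome, as a careful person would: the job done as asked, in the order asked, and still so for the second after the job is handed in, with the robot touching nothing.
It also fails if it takes over 70 s, if anything falls off the work surface, if the arm or the gripper's body presses on something with over 40 N, if the wrist force passes 120 N, or if a joint passes its speed limit or range.

## Working session

There is one attempt and no reset: what is moved stays moved. The work goes in short steps, Python scripts to look and compute and a shell command to move; the robot and the scene stay as the last step left them, time stands still between calls to the robot, and variables do not carry over. Pictures are saved under pics/ and viewed, at most 10 in all, crops included, and the job is handed in when it is done.

```bash
mkdir -p pics; cat > h.py <<'E'
import numpy as np, cv2
from bench import robot, vision
def snap(n,f):
    s=vision.snapshot(n); np.savez('pics/'+f+'.npz',**s); cv2.imwrite('pics/'+f+'.png',s['color'][:,:,::-1]); return s
def cloud(s):
    z=s['z_map'].astype(float); v,u=np.indices(z.shape)
    P=np.stack([(u-s['cx'])/s['fx']*z,(v-s['cy'])/s['fy']*z,z],-1)
    W=(P-s['t'])@s['R']; W[z<=0]=np.nan
    return W
E
python3 - <<'E'
from h import *
a=snap('scene','s1');b=snap('top','t1')
cv2.imwrite('pics/v1.png',cv2.resize(a['color'][:,:,::-1],(800,600)))
cv2.imwrite('pics/v2.png',cv2.resize(b['color'][:,:,::-1],(800,600)))
for s in (a,b): print(-s['R'].T@s['t'], s['R'][2])
print(robot.get_obs())
E
```

```text
[ 1.16901634 -0.72364814  1.27433607] [-0.42785229  0.48335781 -0.7637458 ]
[3.37446776e-01 6.49085889e-04 1.51824090e+00] [ 0.13295144 -0.00537055 -0.991108  ]
{'time': 0.1, 'joint_positions': array([-1.35011687e+00,  8.78780358e-02,  1.37209062e+00, -3.60380291e-05,
        1.68359565e+00, -1.03102779e-01]), 'qvel': array([ 0.00052696, -0.00093782, -0.00172253,  0.00054687,  0.00056821,
       -0.00014685]), 'joint_torque': array([ 7.19181699e-04, -3.41252232e+01, -3.03301978e+01,  7.16877147e-02,
        3.04344075e-02, -1.08517795e-04]), 'tool_pos': array([ 0.17485887, -0.52094446,  0.20442924]), 'ee_rot': array([-3.13962778e+00, -1.67296187e-04,  3.23778052e-01]), 'wrist_force': array([ 0.59244211, -1.15132536,  0.34013371]), 'wrist_torque': array([-0.03797435,  0.0073101 , -0.0043749 ]), 'finger_force': 0.0, 'width': 0.09377587525027221}
```

View pics/v1.png

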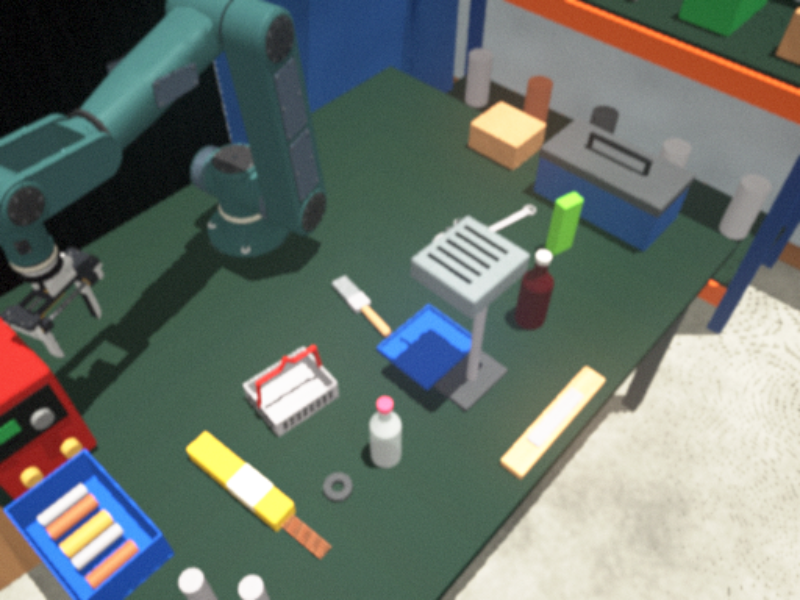

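View pics/v2.png

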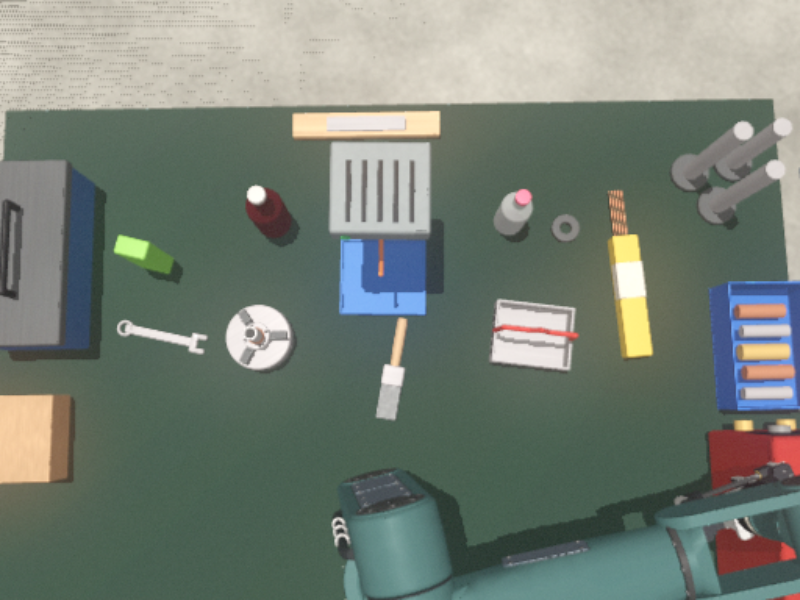

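```bash
python3 - <<'E'
from h import *
print([x for x in dir(robot) if x[0]!='_'])
s=dict(np.load('pics/t1.npz')); W=cloud(s); c=s['color'].astype(int); hsv=cv2.cvtColor(s['color'],cv2.COLOR_RGB2HSV)
def box(u0,v0,u1,v1):
    m=np.zeros(c.shape[:2],bool); k=.64; m[int(v0*k):int(v1*k),int(u0*k):int(u1*k)]=1; return m
X,Y,Z=W[...,0],W[...,1],W[...,2]
def rep(n,m):
    p=W[m&np.isfinite(Z)]; 
    if len(p)<5: print(n,len(p));return
    r=cv2.minAreaRect((p[:,:2]*1000).astype(np.float32)); print(n,len(p),'mean',p.mean(0).round(4),'z',np.percentile(p[:,2],[2,50,98]).round(4),'rect',np.round(r[0],1),np.round(r[1],1),round(r[2],1))
b=box(215,295,305,380)
rep('chuckface',b&(Z>.043)&(Z<.056)); rep('chuck',b&(Z>.02)); rep('stubtop',b&(Z>.122)); rep('jaws',b&(Z>.058)&(Z<.075))
b=box(480,290,590,380)
red=(c[...,0]>120)&(c[...,1]<80)&(c[...,2]<80)
rep('basket rim',b&(Z>.04)&(Z<.06)&~red); rep('basket',b&(Z>.02)&(Z<.07)&~red);rep('bail',b&(Z>.09)&red); rep('peak',b&(Z>.125))
p=W[b&red&(Z>.1)]; l=cv2.fitLine((p[:,:2]).astype(np.float32),cv2.DIST_HUBER,0,.01,.01).ravel(); print('bail line',l,np.degrees(np.arctan2(l[1],l[0])))
b=box(325,130,440,325)
rep('head',b&(Z>.3)); rep('tray',b&(Z>.005)&(Z<.03)); rep('hook',b&(Z>.19)&(Z<.25))
o=b&(Z>.19)&(Z<.25); q=W[o]; print(q[np.argsort(q[:,0])][::4].round(4).tolist())
E
```

```text
['IKError', 'close_job', 'get_obs']
chuckface 876 mean [0.4635 0.2602 0.0503] z [0.0447 0.0504 0.0553] rect [465.7 262.9] [124.2 121.5] 89.7
chuck 1391 mean [0.4633 0.2589 0.0589] z [0.03   0.0521 0.1332] rect [464.8 262. ] [123.9 123.7] 16.3
stubtop 66 mean [0.4648 0.2623 0.1325] z [0.1253 0.1326 0.1379] rect [464.1 262.9] [25.3 22.9] 89.1
jaws 287 mean [0.4632 0.2603 0.0687] z [0.0589 0.0692 0.0748] rect [470.  270.1] [ 95.2 101.4] 40.5
basket rim 281 mean [ 0.4621 -0.2686  0.0497] z [0.0411 0.0501 0.0572] rect [ 461.7 -267. ] [153.7 121.1] 82.5
basket 445 mean [ 0.4631 -0.2728  0.0427] z [0.0216 0.0464 0.0561] rect [ 461.1 -267. ] [153.8 122. ] 82.8
bail 4
peak 49 mean [ 0.461  -0.2679  0.1318] z [0.1255 0.1292 0.1432] rect [ 461.  -268.5] [135.1   9.4] 82.3
bail line [ 0.13926376  0.9902553   0.46205497 -0.23250517] 81.99475
head 4030 mean [0.6657 0.0183 0.3545] z [0.329  0.3555 0.3607] rect [669.9  18.5] [159.8 154.9] 88.7
tray 1963 mean [0.6448 0.0202 0.0106] z [0.0051 0.0085 0.0246] rect [688.3  19.9] [231.7 399.7] 89.4
hook 69 mean [0.5859 0.0215 0.216 ] z [0.2033 0.2173 0.2295] rect [583.4  21.5] [ 5.9 63.1] 89.1
[[0.5518, 0.0218, 0.2228], [0.5567, 0.019, 0.2259], [0.5604, 0.0244, 0.2206], [0.5654, 0.0216, 0.2226], [0.5696, 0.0244, 0.2148], [0.5736, 0.0245, 0.2082], [0.5784, 0.0189, 0.2117], [0.5826, 0.019, 0.2036], [0.5854, 0.0244, 0.2042], [0.5896, 0.0187, 0.2106], [0.5927, 0.0214, 0.2094], [0.5958, 0.0242, 0.2081], [0.5991, 0.0185, 0.2188], [0.6021, 0.0211, 0.218], [0.6047, 0.0238, 0.2188], [0.6085, 0.0209, 0.2266], [0.6112, 0.0235, 0.2272], [0.615, 0.0236, 0.2226]]
```

```bash
cat >> h.py <<'E'
from scipy.spatial.transform import Rotation as Ro
import json, math
def Rt(psi,th,mode):
    p,t=math.radians(psi),math.radians(th); c,s=math.cos(p),math.sin(p)
    z=np.array([math.sin(t)*c,math.sin(t)*s,-math.cos(t)])
    y=np.array([s,-c,0]) if mode=='h' else np.array([math.cos(t)*c,math.cos(t)*s,math.sin(t)])
    return np.stack([np.cross(y,z),y,z],1)
def plan(G,psi,th,mode,n=None,cl=0.,frm=None):
    """rows from the present pose to grasp point G, heading psi, tilt th"""
    o=robot.get_obs(); R0=Ro.from_euler('xyz',o['ee_rot']).as_matrix(); p0=o['tool_pos']
    R1=Rt(psi,th,mode); p1=np.array(G)+.019*R1[:,2]
    w=Ro.from_matrix(R0.T@R1).as_rotvec(degrees=True)
    n=n or int(max(np.ceil(np.linalg.norm(w)/8.5),np.ceil(np.linalg.norm(p1-p0)/.048),1))
    rows=[];R=R0
    for i in range(n):
        rows.append([cl,np.round(R.T@(p1-p0)/n,4).tolist(),np.round(w/n,2).tolist()]); R=R@Ro.from_rotvec(w/n,degrees=True).as_matrix()
    print('total',np.round(R0.T@(p1-p0),4),w.round(1),n)
    for i in range(0,n,8): print(json.dumps(rows[i:i+8]).replace(' ',''))
def st(log=True):
    o=robot.get_obs(); R=Ro.from_euler('xyz',o['ee_rot']).as_matrix()
    print('t',o['time'],'q',o['joint_positions'].round(3),'G',(o['tool_pos']-.019*R[:,2]).round(4),'z',R[:,2].round(3),'y',R[:,1].round(3),'F',o['wrist_force'].round(1),'w',round(o['width'],4),'f',round(o['finger_force'],1))
    if log: open('log.txt','a').write(json.dumps([o['joint_positions'].tolist(),o['tool_pos'].tolist(),o['ee_rot'].tolist()])+'\n')
E
python3 - <<'E'
from h import *
st(); plan([.40,.22,.30],29,0,'h')
E
```

```text
t 0.1 q [-1.35   0.088  1.372 -0.     1.684 -0.103] G [ 0.1749 -0.521   0.2234] z [-0.     0.002 -1.   ] y [ 0.318 -0.948 -0.002] F [ 0.6 -1.2  0.3] w 0.0938 f 0.0
total [ 0.4492 -0.631  -0.0753] [ -0.1  -0.  -10.4] 17
[[0.0,[0.0264,-0.0371,-0.0044],[-0.01,-0.0,-0.61]],[0.0,[0.0268,-0.0368,-0.0044],[-0.01,-0.0,-0.61]],[0.0,[0.0272,-0.0365,-0.0044],[-0.01,-0.0,-0.61]],[0.0,[0.0276,-0.0362,-0.0044],[-0.01,-0.0,-0.61]],[0.0,[0.028,-0.0359,-0.0044],[-0.01,-0.0,-0.61]],[0.0,[0.0284,-0.0356,-0.0045],[-0.01,-0.0,-0.61]],[0.0,[0.0288,-0.0353,-0.0045],[-0.01,-0.0,-0.61]],[0.0,[0.0291,-0.035,-0.0045],[-0.01,-0.0,-0.61]]]
[[0.0,[0.0295,-0.0347,-0.0045],[-0.01,-0.0,-0.61]],[0.0,[0.0299,-0.0344,-0.0045],[-0.01,-0.0,-0.61]],[0.0,[0.0302,-0.0341,-0.0045],[-0.01,-0.0,-0.61]],[0.0,[0.0306,-0.0337,-0.0045],[-0.01,-0.0,-0.61]],[0.0,[0.031,-0.0334,-0.0045],[-0.01,-0.0,-0.61]],[0.0,[0.0313,-0.0331,-0.0045],[-0.01,-0.0,-0.61]],[0.0,[0.0317,-0.0327,-0.0045],[-0.01,-0.0,-0.61]],[0.0,[0.032,-0.0324,-0.0045],[-0.01,-0.0,-0.61]]]
[[0.0,[0.0324,-0.032,-0.0045],[-0.01,-0.0,-0.61]]]
```

```bash
python3 -m crank '[[0,[0.026,-0.037,-0.01],[0,0,0]],[0,[0.028,-0.039,-0.01],[0,0,0]],[0,[0.028,-0.039,-0.01],[0,0,0]],[0,[0.028,-0.039,-0.01],[0,0,0]],[0,[0.028,-0.039,-0.01],[0,0,0]],[0,[0.028,-0.039,-0.01],[0,0,0]],[0,[0.028,-0.039,-0.01],[0,0,0]],[0,[0.028,-0.039,-0.005],[0,0,0]]]'
python3 -c "from h import *;st()"
python3 -m crank '[[0,[0.028,-0.039,0],[0,0,0]],[0,[0.028,-0.039,0],[0,0,0]],[0,[0.028,-0.039,0],[0,0,0]],[0,[0.028,-0.039,0],[0,0,0]],[0,[0.028,-0.039,0],[0,0,0]],[0,[0.028,-0.039,0],[0,0,0]],[0,[0.028,-0.039,0],[0,0,0]],[0,[0,0,0],[0,0,0]]]'
python3 -c "from h import *;st();plan([.40,.22,.25],29,40,'h')"
```

```text
time: 0.9
tool_pos: [0.2869, -0.1552, 0.2811]
ee_rot: [3.14, -0.001, 0.323]
wrist_force: [0.8, -0.3, 0.5]
width: 0.0937
finger_force: 0.0
t 0.9 q [-0.67  -0.423  1.658  0.     1.905  0.578] G [ 0.2868 -0.1552  0.3001] z [ 0.001 -0.001 -1.   ] y [ 0.317 -0.948  0.001] F [ 0.8 -0.3  0.5] w 0.0937 f 0.0
time: 1.7
tool_pos: [0.3856, 0.1688, 0.2787]
ee_rot: [-3.14, 0.003, 0.332]
wrist_force: [-0.0, -0.4, 0.1]
width: 0.0939
finger_force: 0.0
t 1.7 q [ 0.276 -0.203  1.502  0.002  1.845  1.515] G [0.3857 0.1688 0.2977] z [-0.003  0.001 -1.   ] y [ 0.326 -0.945 -0.002] F [-0.  -0.4  0.1] w 0.0939 f 0.0
total [ 0.0425 -0.0457  0.0432] [ 3.4 40.1 -9.6] 5
[[0.0,[0.0085,-0.0091,0.0086],[0.67,8.01,-1.92]],[0.0,[0.0075,-0.0088,0.0099],[0.67,8.01,-1.92]],[0.0,[0.0063,-0.0084,0.0109],[0.67,8.01,-1.92]],[0.0,[0.005,-0.0081,0.0118],[0.67,8.01,-1.92]],[0.0,[0.0036,-0.0078,0.0125],[0.67,8.01,-1.92]]]
```

```bash
python3 -m crank '[[0,[0.008,-0.009,0.009],[0.7,8,-1.9]],[0,[0.008,-0.009,0.01],[0.7,8,-1.9]],[0,[0.006,-0.008,0.011],[0.7,8,-1.9]],[0,[0.005,-0.008,0.012],[0.7,8,-1.9]],[0,[0.004,-0.008,0.0125],[0.7,8,-1.9]],[0,[0,0,0],[0,0,0]],[0,[0,0,0],[0,0,0]]]'
python3 - <<'E'
from h import *
st()
from scipy.optimize import least_squares
D=[json.loads(l) for l in open('log.txt')]
# planar: r in arm plane
def fk(p,q):
    a1,d1,a2,a3,d4,d6=p; A=q[1];B=q[1]+q[2];C=B+q[4]
    return np.array([a1+a2*np.sin(A)+a3*np.cos(B)*-1+d4*np.sin(B)+d6*np.sin(C), d1+a2*np.cos(A)+a3*np.sin(B)+d4*np.cos(B)+d6*np.cos(C)])
E=[]
for q,t,e in D:
    a=q[0]; E.append((q,[t[0]*np.cos(a)+t[1]*np.sin(a),t[2],-t[0]*np.sin(a)+t[1]*np.cos(a)]))
print(np.round([e[1] for e in E],4))
f=lambda p:np.r_[np.concatenate([fk(p,q)-m[:2] for q,m in E])*1000,(np.array(p)-[0.,.35,.4,0,.4,.28])*1]
r=least_squares(f,[0.,.35,.4,0,.4,.28]);print(r.x.round(4),r.fun.round(2))
E
```

```text
time: 2.4
tool_pos: [0.4113, 0.22, 0.2364]
ee_rot: [-3.141, -0.698, 0.495]
wrist_force: [0.5, 0.1, 1.1]
width: 0.0937
finger_force: 0.0
t 2.4 q [ 0.25  -0.66   2.036  0.177  1.089  1.299] G [0.4006 0.2142 0.251 ] z [ 0.565  0.305 -0.766] y [ 0.475 -0.88  -0.   ] F [0.5 0.1 1.1] w 0.0937 f 0.0
[[0.5466 0.2044 0.0566]
 [0.3212 0.2811 0.0567]
 [0.417  0.2787 0.0572]
 [0.453  0.2364 0.1112]]
[ 0.0067  0.1383  0.4401 -0.0817  0.4956  0.3441] [-0.42  1.79  0.03  0.67 -0.71  0.69  1.1  -3.15  0.01 -0.21  0.04 -0.08
  0.1   0.06]
```

```bash
cat >> h.py <<'E'
from scipy.optimize import least_squares
PK=np.array([0.0067,0.1383,0.4401,-0.0817,0.4956,0.3441])
def FK(q,pk=PK,lat=.057):
    a1,d1,a2,a3,d4,d6=pk; A=q[1];B=A+q[2]
    f=np.array([np.sin(B),0,np.cos(B)])   # forearm, in arm plane (r,l,z)
    u=np.array([-np.cos(B),0,np.sin(B)])  # perpendicular up
    Rb=np.stack([-u*1.,np.array([0,1,0.]),f],1) # x=-u,y=lateral,z=forearm
    R=Rb@Ro.from_euler('ZYZ',[q[3],q[4],-q[5]]).as_matrix()
    W=np.array([a1+a2*np.sin(A),lat,d1+a2*np.cos(A)])+a3*u+d4*f
    T=Ro.from_euler('z',q[0]).as_matrix()
    return T@(W+d6*R[:,2]),T@R
LO=np.array([-3.1,-.76,.27,-1.08,.17,-2.57]);HI=np.array([3.1,2.03,2.55,4.22,2.65,2.57])
def IK(G,psi,th,mode,q0=None):
    R=Rt(psi,th,mode); p=np.array(G)+.019*R[:,2]
    q0=robot.get_obs()['joint_positions'] if q0 is None else q0
    C=_off()
    def f(q):
        a,b=FK(q); return np.r_[(a-p)*10,Ro.from_matrix((b@C).T@R).as_rotvec()]
    r=least_squares(f,np.clip(q0,LO+.01,HI-.01),bounds=(LO,HI)); return r.x,abs(r.fun).max()
def _off():
    D=[json.loads(l) for l in open('log.txt')]; q,t,e=D[0]
    return Ro.from_matrix(FK(q)[1].T@Ro.from_euler('xyz',e).as_matrix()).as_matrix()
E
python3 - <<'E'
from h import *
C=_off(); print(C.round(2))
for q,t,e in [json.loads(l) for l in open('log.txt')]:
    a,b=FK(q); print((a-t).round(4),Ro.from_matrix((b@C).T@Ro.from_euler('xyz',e).as_matrix()).as_rotvec(degrees=True).round(1))
for a in [([.4645,.262,.118],29,45,'h'),([.4645,.262,.118],29,35,'h'),([.43,-.262,.14],-25,45,'h'),([.461,-.267,.06],-25,45,'h'),([.461,-.267,.06],-10,45,'h'),([.461,-.267,.06],-25,35,'h')]: 
    print(a,*[x.round(3) for x in IK(*a)])
s=json.loads(open('log.txt').readline())[0]
for y in(41,-41):
  for th in (45,57,65):
    for G,psi in (([.461+.131*y/1e3,-.267+.99*y/1e3,.116],-7.5),([.52,.021+y/1e3,.225],-1),([.586,.021+y/1e3,.225],-1),([.586,.021+y/1e3,.191],-1)):
        print(y,th,G,*[x.round(3) for x in IK(G,psi,th,'v',[-.3,0,1.5,0,1.3,0])])
E
```

```text
Traceback (most recent call last):
NameError: name '_off' is not defined
```

```bash
sed -i 's/_off/off/g' h.py
cat > chk.py <<'E'
from h import *
C=off(); print(C.round(2))
for q,t,e in [json.loads(l) for l in open('log.txt')]:
    a,b=FK(q); print((a-t).round(4),Ro.from_matrix((b@C).T@Ro.from_euler('xyz',e).as_matrix()).as_rotvec(degrees=True).round(1))
for a in [([.4645,.262,.118],29,45,'h'),([.4645,.262,.118],29,35,'h'),([.43,-.262,.14],-25,45,'h'),([.461,-.267,.06],-25,45,'h'),([.461,-.267,.06],-10,45,'h'),([.461,-.267,.06],-25,35,'h')]: 
    print(a,*[x.round(3) for x in IK(*a)])
for y in(41,-41):
  for th in (45,57,65):
    for G,psi in (([.461+.131*y/1e3,-.267+.99*y/1e3,.116],-7.5),([.52,.021+y/1e3,.225],-1),([.586,.021+y/1e3,.225],-1),([.586,.021+y/1e3,.191],-1)):
        print(y,th,np.round(G,3),*[x.round(3) for x in IK(G,psi,th,'v',[-.3,0,1.5,0,1.3,0])])
E
python3 chk.py
```

```text
[[ 0.2  -0.98  0.  ]
 [ 0.98  0.2   0.  ]
 [-0.    0.    1.  ]]
[0.0003 0.0004 0.0018] [-0.  0. -0.]
[0.0003 0.0002 0.0007] [-0.  0. 78.]
[-0.0007  0.0002  0.0007] [   0.    -0.  -174.5]
[ 0.0004 -0.0005  0.0015] [ -0.    0.  160.7]
([0.4645, 0.262, 0.118], 29, 45, 'h') [ 0.33  -0.4    2.208  0.232  0.568 -1.455] 0.0
([0.4645, 0.262, 0.118], 29, 35, 'h') [ 0.352 -0.315  2.073  0.125  0.782 -1.562] 0.0
([0.43, -0.262, 0.14], -25, 45, 'h') [-0.269 -0.408  2.316 -1.08   0.642  2.57 ] 0.859
([0.461, -0.267, 0.06], -25, 45, 'h') [-0.302 -0.181  2.259 -1.08   0.561  2.57 ] 0.82
([0.461, -0.267, 0.06], -10, 45, 'h') [-0.353 -0.232  2.311 -1.08   0.43   2.57 ] 1.01
([0.461, -0.267, 0.06], -25, 35, 'h') [-0.279 -0.159  2.246 -1.08   0.603  2.57 ] 0.839
41 45 [ 0.466 -0.226  0.116] [-0.875 -0.38   2.2    0.71   0.825  0.898] 0.0
41 45 [0.52  0.062 0.225] [ 0.031 -0.503  2.048 -0.047  0.812 -0.273] 0.0
41 45 [0.586 0.062 0.225] [ 0.025 -0.327  1.935 -0.044  0.749 -0.269] 0.0
41 45 [0.586 0.062 0.191] [ 0.025 -0.305  1.989 -0.048  0.673 -0.274] 0.0
41 57 [ 0.466 -0.226  0.116] [-0.982 -0.41   2.
[... 788 characters left out ...]
41 45 [ 0.586 -0.02   0.191] [-0.205 -0.32   2.     0.208  0.696  0.088] 0.0
-41 57 [ 0.456 -0.308  0.116] [-1.147 -0.239  2.221  1.145  0.899  1.456] 0.0
-41 57 [ 0.52  -0.02   0.225] [-0.294 -0.63   2.221  0.409  0.613  0.287] 0.0
-41 57 [ 0.586 -0.02   0.225] [-0.231 -0.425  2.109  0.378  0.503  0.246] 0.0
-41 57 [ 0.586 -0.02   0.191] [-0.231 -0.392  2.16   0.444  0.427  0.32 ] 0.0
-41 65 [ 0.456 -0.308  0.116] [-1.207 -0.199  2.288  1.38   0.948  1.709] 0.0
-41 65 [ 0.52  -0.02   0.225] [-0.321 -0.679  2.324  0.649  0.464  0.522] 0.0
-41 65 [ 0.586 -0.02   0.225] [-0.248 -0.453  2.209  0.685  0.333  0.55 ] 0.0
-41 65 [ 0.586 -0.02   0.191] [-0.248 -0.409  2.256  0.894  0.268  0.768] 0.0
```

```bash
sed -i "s/-q\[5\]\]/q[5]]/" h.py; python3 chk.py | head -11; python3 - <<'E'
from h import *
for a in [([.429,-.263,.15],-25,40,'h'),([.461,-.267,.056],-25,40,'h'),([.461,-.267,.056],-10,40,'h')]: print(a,*[x.round(3) for x in IK(*a)])
st(0);plan([.408,.2315,.1906],28.4,40,'h')
E
```

```text
[[ 0. -1.  0.]
 [ 1.  0.  0.]
 [-0.  0.  1.]]
[0.0003 0.0004 0.0018] [-0.  0. -0.]
[0.0003 0.0002 0.0007] [-0. -0. -0.]
[-0.0007  0.0002  0.0007] [ 0. -0. -0.]
[ 0.0004 -0.0005  0.0015] [ 0.  0. -0.]
([0.4645, 0.262, 0.118], 29, 45, 'h') [ 0.33  -0.4    2.208  0.232  0.568  1.249] 0.0
([0.4645, 0.262, 0.118], 29, 35, 'h') [ 0.352 -0.315  2.073  0.125  0.782  1.356] 0.0
([0.43, -0.262, 0.14], -25, 45, 'h') [-0.847 -0.51   2.226  0.436  0.732  0.938] 0.0
([0.461, -0.267, 0.06], -25, 45, 'h') [-0.78  -0.306  2.276  0.546  0.477  0.828] 0.0
([0.429, -0.263, 0.15], -25, 40, 'h') [-0.823 -0.473  2.145  0.333  0.838  1.041] 0.0
([0.461, -0.267, 0.056], -25, 40, 'h') [-0.758 -0.272  2.217  0.393  0.559  0.983] 0.0
([0.461, -0.267, 0.056], -10, 40, 'h') [-0.901 -0.219  2.177  0.68   0.746  0.437] 0.0
t 2.4 q [ 0.25  -0.66   2.036  0.177  1.089  1.299] G [0.4006 0.2142 0.251 ] z [ 0.565  0.305 -0.766] y [ 0.475 -0.88  -0.   ] F [0.5 0.1 1.1] w 0.0937 f 0.0
total [-0.0275 -0.0117  0.0558] [ 0.  0. -0.] 2
[[0.0,[-0.0137,-0.0059,0.0279],[0.01,0.01,-0.02]],[0.0,[-0.0137,-0.0059,0.0279],[0.01,0.01,-0.02]]]
```

```bash
python3 -m crank '[[0,[-0.0137,-0.0059,0.028],[0,0,0]],[0,[-0.0137,-0.0059,0.028],[0,0,0]],[0,[0,0,0],[0,0,0]]]'
python3 - <<'E'
from h import *
st(); s=snap('wrist','w1'); cv2.imwrite('pics/w1.png',s['color'][:,:,::-1])
W=cloud(s); d=np.hypot(W[...,0]-.4645,W[...,1]-.262)
for lo,hi in((.085,.1),(.1,.12),(.13,.136)):
    p=W[(d<.03)&(W[...,2]>lo)&(W[...,2]<hi)]
    if len(p)>20:
        c=least_squares(lambda c:np.hypot(p[:,0]-c[0],p[:,1]-c[1])-.013,[.4645,.262],loss='soft_l1',f_scale=.002).x; print(lo,len(p),c.round(4),p.mean(0).round(4))
plan([.4645,.262,.114],28.4,40,'h')
E
```

```text
time: 2.7
tool_pos: [0.4195, 0.2388, 0.1749]
ee_rot: [-3.141, -0.694, 0.497]
wrist_force: [-0.6, -0.6, -0.9]
width: 0.0939
finger_force: 0.0
t 2.7 q [ 0.313 -0.594  2.124  0.147  0.931  1.341] G [0.4088 0.233  0.1895] z [ 0.562  0.306 -0.769] y [ 0.477 -0.879 -0.001] F [-0.6 -0.6 -0.9] w 0.0939 f 0.0
0.085 156 [0.4646 0.2625] [0.4554 0.2572 0.0927]
0.1 252 [0.4646 0.2624] [0.4553 0.2574 0.1105]
0.13 804 [0.466 0.266] [0.4635 0.2619 0.1322]
total [-0.0029  0.0008  0.0997] [-0.1 -0.   0.1] 3
[[0.0,[-0.001,0.0003,0.0332],[-0.02,-0.0,0.02]],[0.0,[-0.001,0.0002,0.0332],[-0.02,-0.0,0.02]],[0.0,[-0.001,0.0002,0.0332],[-0.02,-0.0,0.02]]]
```

View pics/w1.png

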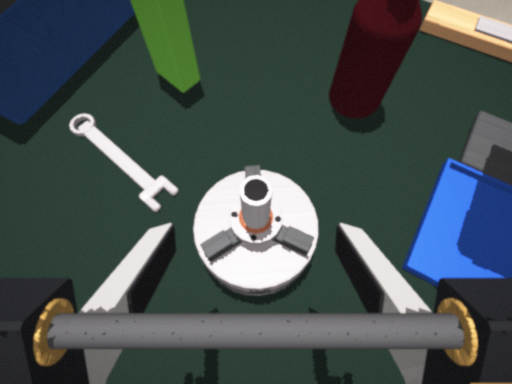

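The wrist view shows the stub at (256,205) upright in the chuck, centred between the open fingers; depth fit gives (0.4646, 0.2625), matching the top view.

```bash
python3 -m crank '[[0,[-0.001,0,0.033],[0,0,0]],[0,[-0.001,0,0.033],[0,0,0]],[0,[-0.001,0,0.033],[0,0,0]],[0,[0,0,0],[0,0,0]]]'; python3 -c "from h import *;st()"
python3 -m crank '[[1,[0,0,0],[0,0,0]],[1,[0,0,0],[0,0,0]],[1,[0,0,0],[0,0,0]],[1,[0,0,0],[0,0,0]],[1,[0,0,0],[0,0,0]],[1,[0,0,0],[0,0,0]],[1,[0,0,0],[0,0,0]]]'; python3 -c "from h import *;st()
plan([.4646,.2625,.20],28.4,40,'h',cl=1)"
```

```text
time: 3.15
tool_pos: [0.4751, 0.2682, 0.0976]
ee_rot: [-3.14, -0.695, 0.496]
wrist_force: [-0.5, 0.0, -0.3]
width: 0.0943
finger_force: 0.0
t 3.15 q [ 0.348 -0.338  2.133  0.156  0.663  1.334] G [0.4644 0.2624 0.1122] z [ 0.563  0.306 -0.768] y [ 0.476 -0.879 -0.001] F [-0.5  0.  -0.3] w 0.0943 f 0.0
time: 3.85
tool_pos: [0.4732, 0.2679, 0.0988]
ee_rot: [-3.141, -0.7, 0.497]
wrist_force: [-0.3, -0.4, 0.1]
width: 0.0417
finger_force: 0.0
t 3.85 q [ 0.349 -0.347  2.139  0.156  0.661  1.334] G [0.4625 0.2621 0.1133] z [ 0.566  0.307 -0.765] y [ 0.477 -0.879 -0.   ] F [-0.3 -0.4  0.1] w 0.0417 f 0.0
total [ 0.0574  0.0006 -0.065 ] [-0.1 -0.1  0. ] 2
[[1,[0.0287,0.0003,-0.0325],[-0.03,-0.06,0.02]],[1,[0.0287,0.0003,-0.0325],[-0.03,-0.06,0.02]]]
```

```bash
python3 -m crank '[[1,[0,0,0],[0,0,0]],[1,[0,0,0],[0,0,0]],[1,[0,0,0],[0,0,0]],[1,[0,0,0],[0,0,0]],[1,[0,0,0],[0,0,0]]]'
python3 -m crank '[[1,[0.013,0,-0.0153],[0,0,0]],[1,[0.0193,0,-0.023],[0,0,0]],[1,[0.0257,0,-0.0306],[0,0,0]],[1,[0.0257,0,-0.0306],[0,0,0]],[1,[0,0,0],[0,0,0]],[1,[0,0,0],[0,0,0]]]'; python3 - <<'E'
from h import *
st()
s=snap('scene','s2');W=cloud(s);o=robot.get_obs()
s=snap('wrist','w2'); W=cloud(s); G=np.array([.4646,.2625]); d=np.hypot(W[...,0]-.4646,W[...,1]-.2625)
for z in np.arange(.1,.26,.01):
    p=W[(d<.035)&(abs(W[...,2]-z)<.005)]
    if len(p)>5: print(round(z,3),len(p),p.mean(0).round(4),np.ptp(p,0).round(3))
plan([.40,-.10,.24],0,40,'h',cl=1)
E
```

```text
time: 4.35
tool_pos: [0.4733, 0.2679, 0.0985]
ee_rot: [-3.141, -0.7, 0.497]
wrist_force: [-0.2, -0.2, 0.2]
width: 0.0255
finger_force: 30.0
time: 4.95
tool_pos: [0.4731, 0.2678, 0.2286]
ee_rot: [-3.141, -0.699, 0.497]
wrist_force: [-0.6, -0.1, -3.4]
width: 0.0257
finger_force: 30.0
t 4.95 q [ 0.349 -0.445  1.937  0.117  0.959  1.39 ] G [0.4623 0.262  0.2431] z [ 0.566  0.307 -0.765] y [ 0.477 -0.879 -0.   ] F [-0.6 -0.1 -3.4] w 0.0257 f 30.0
0.19 36 [0.443  0.2502 0.1927] [0.017 0.031 0.005]
0.2 1372 [0.4498 0.2548 0.2001] [0.035 0.038 0.01 ]
0.21 95 [0.4534 0.2576 0.2101] [0.013 0.022 0.01 ]
0.22 119 [0.4536 0.2569 0.2203] [0.013 0.022 0.01 ]
0.23 175 [0.4592 0.2603 0.2312] [0.036 0.037 0.01 ]
0.24 547 [0.4655 0.2632 0.2405] [0.039 0.045 0.01 ]
0.25 750 [0.4606 0.2607 0.2503] [0.041 0.046 0.01 ]
total [-0.1744  0.2945 -0.1464] [-18.3   0.2  21.8] 8
[[1,[-0.0218,0.0368,-0.0183],[-2.29,0.03,2.73]],[1,[-0.02,0.0385,-0.0168],[-2.29,0.03,2.73]],[1,[-0.0181,0.0401,-0.0152],[-2.29,0.03,2.73]],[1,[-0.0162,0.0414,-0.0136],[-2.29,0.03,2.73]],[1,[-0.0142,0.0427,-0.0119],[-2.29,0.03,2.73]],[1,[-0.0121,0.0437,-0.0102],[-2.29,0.03,2.73]],[1,[-0.01,0.0446,-0.0085],[-2.29,0.03,2.73]],[1,[-0.0078,0.0454,-0.0067],[-2.29,0.03,2.73]]]
```

```bash
python3 -m crank '[[1,[-0.0218,0.0368,-0.018],[-2.3,0,2.7]],[1,[-0.02,0.0385,-0.017],[-2.3,0,2.7]],[1,[-0.018,0.04,-0.015],[-2.3,0,2.7]],[1,[-0.016,0.0414,-0.0136],[-2.3,0,2.7]],[1,[-0.014,0.0427,-0.012],[-2.3,0,2.7]],[1,[-0.012,0.0437,-0.01],[-2.3,0,2.7]],[1,[-0.01,0.0446,-0.0085],[-2.3,0,2.7]],[1,[-0.008,0.0454,-0.007],[-2.3,0,2.7]]]'
python3 - <<'E'
from h import *
st()
plan([.4305,-.263,.22],-20,40,'h',cl=1)
E
```

```text
time: 5.85
tool_pos: [0.4142, -0.1009, 0.2259]
ee_rot: [-3.141, -0.696, -0.002]
wrist_force: [0.6, -0.0, -2.0]
width: 0.0256
finger_force: 30.0
t 5.85 q [-0.756 -0.74   2.091  0.477  1.279  0.798] G [ 0.4021 -0.1009  0.2405] z [ 0.641 -0.    -0.767] y [-0.001 -1.    -0.   ] F [ 0.6 -0.  -2. ] w 0.0256 f 30.0
total [0.0084 0.1662 0.0335] [-12.8   0.1  15.3] 4
[[1,[0.0021,0.0416,0.0084],[-3.2,0.03,3.82]],[1,[0.0048,0.0408,0.0107],[-3.2,0.03,3.82]],[1,[0.0075,0.0397,0.0129],[-3.2,0.03,3.82]],[1,[0.0101,0.0383,0.0151],[-3.2,0.03,3.82]]]
```

```bash
python3 -m crank '[[1,[0.003,0.0416,0.0094],[-3.2,0,3.8]],[1,[0.0048,0.0408,0.0107],[-3.2,0,3.8]],[1,[0.0075,0.0397,0.0129],[-3.2,0,3.8]],[1,[0.0095,0.038,0.0141],[-3.2,0,3.8]],[1,[0,0,0],[0,0,0]],[1,[0,0,0],[0,0,0]]]'
python3 - <<'E'
from h import *
st(); s=snap('wrist','w3'); cv2.imwrite('pics/w3.png',s['color'][:,:,::-1])
s=snap('scene','s3'); cv2.imwrite('pics/s3.png',cv2.resize(s['color'][180:330,90:290,::-1],(800,600)))
# basket in wrist/scene views
W=cloud(s); p=W[(abs(W[...,2]-.05)<.004)&(abs(W[...,0]-.461)<.09)&(abs(W[...,1]+.267)<.1)]
r=cv2.minAreaRect((p[:,:2]*1000).astype(np.float32)); print(len(p),r)
plan([.4305,-.263,.14],-20,40,'h',cl=1)
plan([.4305,-.263,.062],-20,40,'h',cl=1)
E
```

```text
time: 6.45
tool_pos: [0.4435, -0.2642, 0.2057]
ee_rot: [-3.14, -0.694, -0.345]
wrist_force: [-0.4, 0.2, -2.2]
width: 0.0255
finger_force: 30.0
t 6.45 q [-0.873 -0.488  2.006  0.385  1.035  0.945] G [ 0.432  -0.2601  0.2203] z [ 0.603 -0.215 -0.769] y [-0.338 -0.941 -0.001] F [-0.4  0.2 -2.2] w 0.0255 f 30.0
205 ((459.1510009765625, -270.8236083984375), (152.72409057617188, 124.87489318847656), 82.4547348022461)
total [-0.0534  0.0036  0.0626] [-0.2  0.   0.3] 2
[[1,[-0.0267,0.0018,0.0313],[-0.09,0.01,0.13]],[1,[-0.0267,0.0018,0.0313],[-0.09,0.01,0.13]]]
total [-0.1035  0.0036  0.1224] [-0.2  0.   0.3] 4
[[1,[-0.0259,0.0009,0.0306],[-0.04,0.01,0.07]],[1,[-0.0259,0.0009,0.0306],[-0.04,0.01,0.07]],[1,[-0.0259,0.0009,0.0306],[-0.04,0.01,0.07]],[1,[-0.0259,0.0009,0.0306],[-0.04,0.01,0.07]]]
```

View pics/s3.png

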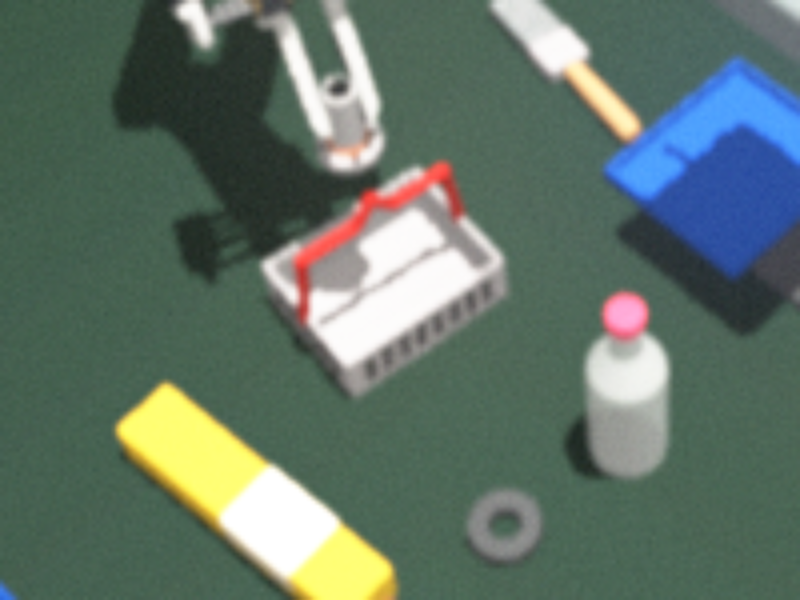

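```bash
python3 -m crank '[[1,[-0.0202,0.0006,0.0237],[0,0,0]],[1,[-0.0202,0.0006,0.0237],[0,0,0]],[1,[-0.0202,0.0006,0.0237],[0,0,0]],[1,[-0.0202,0.0006,0.0237],[0,0,0]],[1,[-0.0202,0.0006,0.0237],[0,0,0]],[1,[0,0,0],[0,0,0]],[1,[0,0,0],[0,0,0]]]'
python3 - <<'E'
from h import *
st()
s=snap('top','t3'); cv2.imwrite('pics/t3.png',cv2.resize(s['color'][170:260,290:410,::-1],(800,600)))
W=cloud(s); p=W[(abs(W[...,2]-.05)<.004)&(abs(W[...,0]-.461)<.09)&(abs(W[...,1]+.267)<.1)]
r=cv2.minAreaRect((p[:,:2]*1000).astype(np.float32)); print(len(p),r)
# stub axis -> basket centre, stub 2 mm ahead of G
R=Rt(-20,40,'h'); a=np.radians(-7.5)
plan([.4594,-.2663,.063],-20,40,'h',cl=1,n=3)
E
```

```text
time: 7.25
tool_pos: [0.445, -0.2692, 0.058]
ee_rot: [3.136, -0.709, -0.342]
wrist_force: [4.5, 0.8, 2.9]
width: 0.0002
finger_force: 25.1
t 7.25 q [-0.882 -0.339  2.228  0.545  0.691  0.708] G [ 0.4333 -0.265   0.0724] z [ 0.612 -0.223 -0.759] y [-0.339 -0.941  0.004] F [4.5 0.8 2.9] w 0.0002 f 25.1
125 ((474.60919189453125, -272.06292724609375), (151.20318603515625, 124.34293365478516), 81.301513671875)
total [ 0.0127 -0.0077  0.0235] [ 0.  -0.6  0.3] 3
[[1,[0.0042,-0.0026,0.0078],[0.01,-0.2,0.11]],[1,[0.0043,-0.0026,0.0078],[0.01,-0.2,0.11]],[1,[0.0043,-0.0026,0.0078],[0.01,-0.2,0.11]]]
```

View pics/t3.png

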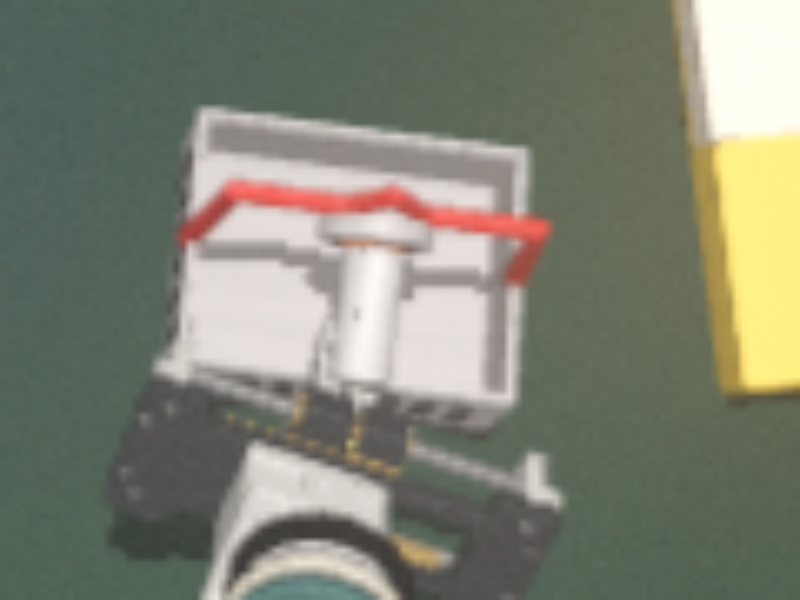

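```bash
python3 - <<'E'
from h import *
s=dict(np.load('pics/t3.npz')); W=cloud(s)
# crop pixel (u,v in 800x600 view) -> image u=290+u*120/800, v=170+v*90/600
for n,u,v in [('flange',375,232),('tube far',375,265),('tube',370,300),('tube near',365,340),('tube end',360,370),('fl top',375,225),('peak',392,195),('rim far',370,130),('rim left',185,300),('rim right',515,330),('rim near',440,405),('floor',280,180),('floor2',260,300),('floor3',450,320)]:
    i=int(170+v*.15);j=int(290+u*.15); print(n,(u,v),W[i-1:i+2,j-1:j+2].reshape(-1,3).mean(0).round(4))
s=snap('scene','s4'); cv2.imwrite('pics/s4.png',cv2.resize(s['color'][190:290,120:253,::-1],(800,600)))
W=cloud(s); m=(abs(W[...,0]-.475)<.1)&(abs(W[...,1]+.27)<.1)&(W[...,2]>.03); c=s['color'].astype(int); red=(c[...,0]>120)&(c[...,1]<80)
print('bail',W[m&red&(W[...,2]>.11)].mean(0), np.percentile(W[m&red][:,2],[2,98]))
E
```

```text
flange (375, 232) [ 0.4797 -0.268   0.1416]
tube far (375, 265) [ 0.4663 -0.2693  0.1318]
tube (370, 300) [ 0.4492 -0.2658  0.1317]
tube near (365, 340) [ 0.4323 -0.2626  0.1298]
tube end (360, 370) [ 0.4209 -0.2619  0.1309]
fl top (375, 225) [ 0.4824 -0.268   0.1425]
peak (392, 195) [ 0.493  -0.2728  0.1491]
rim far (370, 130) [ 0.5375 -0.2883  0.0321]
rim left (185, 300) [ 0.4563 -0.1952  0.0628]
rim right (515, 330) [ 0.4439 -0.3519  0.031 ]
rim near (440, 405) [ 0.4096 -0.3108  0.0584]
floor (280, 180) [ 0.5115 -0.2446  0.0483]
floor2 (260, 300) [ 0.4592 -0.2381  0.0187]
floor3 (450, 320) [ 0.4485 -0.3241  0.0185]
bail [ 0.49510878 -0.2587449   0.13529233] [0.05163264 0.15131476]
```

View pics/s4.png

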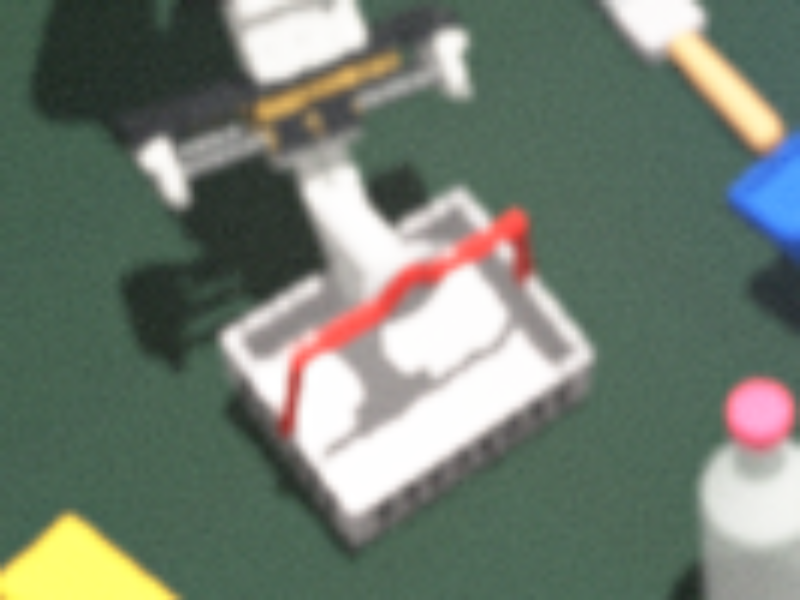

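```bash
python3 -m crank '[[0.35,[0,0,0],[0,0,0]],[0.35,[0,0,0],[0,0,0]],[0.35,[0,0,0],[0,0,0]],[0.35,[0,0,0],[0,0,0]],[0.35,[0,0,0],[0,0,0]],[0.35,[0,0,0],[0,0,0]],[0.35,[0,0,0],[0,0,0]],[0.35,[0,0,0],[0,0,0]]]'
python3 - <<'E'
from h import *
st(0)
a=snap('top','t5');b=snap('scene','s5')
cv2.imwrite('pics/v5.png',np.hstack([cv2.resize(a['color'][170:260,290:410,::-1],(400,300)),cv2.resize(b['color'][190:290,120:253,::-1],(400,300))]))
E
```

```text
time: 8.15
tool_pos: [0.4447, -0.2684, 0.0576]
ee_rot: [3.139, -0.707, -0.343]
wrist_force: [3.2, 4.5, 8.4]
width: 0.0594
finger_force: 40.5
t 8.15 q [-0.882 -0.339  2.228  0.544  0.695  0.709] G [ 0.4331 -0.2642  0.0721] z [ 0.611 -0.221 -0.76 ] y [-0.338 -0.941  0.002] F [3.2 4.5 8.4] w 0.0594 f 40.5
```

View pics/v5.png

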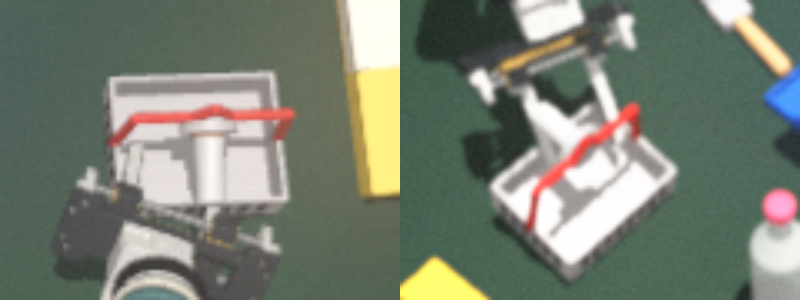

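```bash
python3 - <<'E'
from h import *
s=dict(np.load('pics/t5.npz')); W=cloud(s)
for n,u,v in [('flange',208,122),('tube1',208,140),('tube2',208,160),('tube3',210,180),('tube4',212,195),('peak',212,110),('rimfar',190,77),('rimfarL',120,80),('rimR',280,150),('rimnear',265,205),('rimnearL',160,205),('floor',240,180),('finL',137,160),('finR',215,218)]:
    i=int(170+v*.3);j=int(290+u*.3); print(n,(u,v),W[i-1:i+2,j-1:j+2].reshape(-1,3).mean(0).round(4))
s=snap('wrist','w5'); cv2.imwrite('pics/w5.png',s['color'][:,:,::-1])
E
```

```text
flange (208, 122) [ 0.4768 -0.2912  0.1109]
tube1 (208, 140) [ 0.4575 -0.2862  0.1312]
tube2 (208, 160) [ 0.4405 -0.2857  0.1298]
tube3 (210, 180) [ 0.4232 -0.2876  0.1311]
tube4 (212, 195) [ 0.412  -0.2874  0.1295]
peak (212, 110) [nan nan nan]
rimfar (190, 77) [ 0.5231 -0.2911  0.0464]
rimfarL (120, 80) [ 0.5213 -0.2273  0.0447]
rimR (280, 150) [ 0.455  -0.3712  0.0417]
rimnear (265, 205) [ 0.4061 -0.3501  0.0563]
rimnearL (160, 205) [ 0.4046 -0.2458  0.1216]
floor (240, 180) [ 0.4295 -0.338   0.0214]
finL (137, 160) [ 0.4457 -0.235   0.0736]
finR (215, 218) [ 0.3909 -0.2832  0.1589]
```

View pics/w5.png

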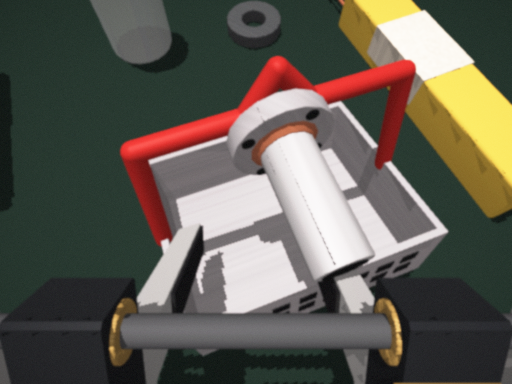

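```bash
python3 -m crank '[[0.35,[-0.005,0,0.006],[0,0,0]],[0.35,[-0.005,0,0.006],[0,0,0]],[0.35,[-0.005,0,0.006],[0,0,0]],[0.35,[-0.004,0,0.005],[0,0,0]],[0.35,[0,0,0],[0,0,0]],[0.35,[0,0,0],[0,0,0]]]'
python3 - <<'E'
from h import *
st(0)
a=snap('wrist','w6');b=snap('scene','s6');c=snap('top','t6')
cv2.imwrite('pics/v6.png',np.hstack([cv2.resize(a['color'][:,:,::-1],(400,300)),cv2.resize(b['color'][190:290,120:253,::-1],(400,300))]))
W=cloud(c)
for n,u,v in [('flange',208,122),('tube1',208,140),('tube2',208,160),('tube3',210,180),('tube4',212,195)]:
    i=int(170+v*.3);j=int(290+u*.3); print(n,(u,v),W[i-1:i+2,j-1:j+2].reshape(-1,3).mean(0).round(4))
E
```

```text
time: 8.9
tool_pos: [0.4524, -0.2805, 0.0451]
ee_rot: [3.118, -0.738, -0.338]
wrist_force: [-19.4, 9.4, 47.2]
width: 0.0613
finger_force: 128.0
t 8.9 q [-0.884 -0.293  2.242  0.61   0.611  0.632] G [ 0.4405 -0.2759  0.0592] z [ 0.627 -0.246 -0.739] y [-0.347 -0.938  0.018] F [-19.4   9.4  47.2] w 0.0613 f 128.0
flange (208, 122) [ 0.4744 -0.2863  0.1344]
tube1 (208, 140) [ 0.4587 -0.2891  0.1175]
tube2 (208, 160) [ 0.4417 -0.2892  0.1128]
tube3 (210, 180) [ 0.4243 -0.2911  0.1139]
tube4 (212, 195) [ 0.4129 -0.2908  0.1131]
```

View pics/v6.png

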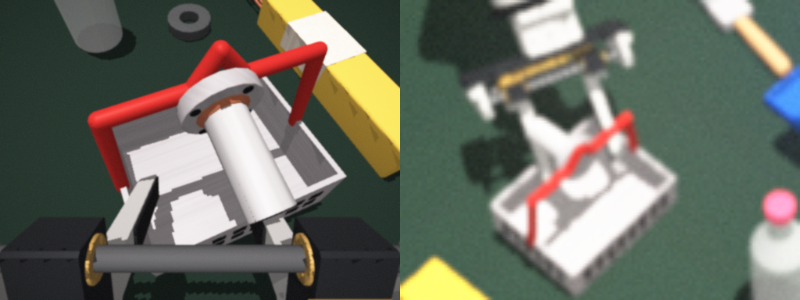

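```bash
python3 -m crank '[[0.35,[0.01,0,-0.012],[0,0,0]],[0.35,[0.009,0,-0.011],[0,0,0]],[0.35,[0,0,0],[0,0,0]],[0.35,[-0.004,0,-0.003],[0,0,0]],[0.35,[-0.004,0,-0.003],[0,0,0]],[0.35,[-0.004,0,-0.003],[0,0,0]],[0.35,[0,0,0],[0,0,0]],[0.35,[0,0,0],[0,0,0]]]'
python3 - <<'E'
from h import *
st(0)
a=snap('wrist','w7');b=snap('scene','s7');c=snap('top','t7')
cv2.imwrite('pics/v7.png',np.hstack([cv2.resize(a['color'][:,:,::-1],(400,300)),cv2.resize(b['color'][190:290,120:253,::-1],(400,300))]))
W=cloud(c)
for n,u,v in [('flange',208,122),('tube1',208,140),('tube2',208,160),('tube3',210,180),('tube4',212,195)]:
    i=int(170+v*.3);j=int(290+u*.3); print(n,(u,v),W[i-1:i+2,j-1:j+2].reshape(-1,3).mean(0).round(4))
E
```

```text
time: 9.85
tool_pos: [0.4303, -0.2655, 0.0574]
ee_rot: [3.135, -0.709, -0.344]
wrist_force: [-0.0, 1.2, 11.0]
width: 0.0611
finger_force: 36.5
t 9.85 q [-0.911 -0.381  2.256  0.553  0.716  0.685] G [ 0.4187 -0.2612  0.0718] z [ 0.611 -0.226 -0.759] y [-0.341 -0.94   0.005] F [-0.   1.2 11. ] w 0.0611 f 36.5
flange (208, 122) [ 0.4827 -0.3035  0.0517]
tube1 (208, 140) [ 0.4567 -0.2843  0.1404]
tube2 (208, 160) [ 0.4404 -0.2855  0.1308]
tube3 (210, 180) [nan nan nan]
tube4 (212, 195) [ 0.4119 -0.2872  0.1303]
```

View pics/v7.png

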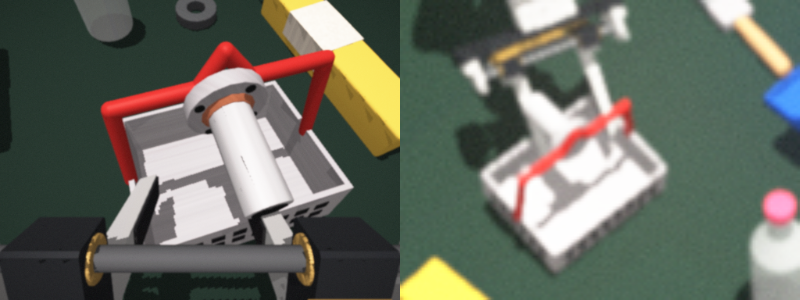

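```bash
cat >> h.py <<'E'
def redpts(names=('top','scene','wrist'),tag='m'):
    P=[]
    for n in names:
        s=snap(n,tag+n); W=cloud(s); h=cv2.cvtColor(s['color'],cv2.COLOR_RGB2HSV).astype(int)
        m=((h[...,0]<6)|(h[...,0]>174))&(h[...,1]>170)&(h[...,2]>90)&(abs(W[...,0]-.5)<.16)&(abs(W[...,1]+.1)<.3)&(W[...,2]>.02)&(W[...,2]<.30)
        m=cv2.erode(m.astype(np.uint8),np.ones((2,2)))>0
        P.append(W[m])
    return P
BM=[]
for s in (-1,1):
    for a,b in (((s*74,25),(s*74,78)),((s*74,78),(s*66,91)),((s*66,91),(s*16,91)),((s*16,91),(0,109))):
        a,b=np.array(a),np.array(b); BM+= [a+(b-a)*k for k in np.linspace(0,1,25)]
BM=np.array([[0,y/1e3,z/1e3] for y,z in BM])
from scipy.spatial import cKDTree
def basket(P,x0=(.461,-.267,.025,0,0,-7.5)):
    """pose of basket_center: xyz, rotvec-ish euler deg (roll,pitch,yaw) from handle points"""
    P=np.concatenate(P); T=cKDTree(BM)
    def f(v):
        R=Ro.from_euler('xyz',v[3:],degrees=True).as_matrix(); d,_=T.query((P-v[:3])@R); return (d-.005)*1000
    sc=np.array([.01,.01,.01,5,5,5]); r=least_squares(lambda k:f(np.array(x0)+k*sc),np.zeros(6),loss='soft_l1',f_scale=2.)
    v=np.array(x0)+r.x*sc; print('basket',v[:3].round(4),'rpy',v[3:].round(1),'n',len(P),'res',np.median(abs(f(v))).round(2)); return v
E
python3 - <<'E'
from h import *
P=redpts(); print([len(p) for p in P]); v=basket(P); [basket([p],v) for p in P if len(p)>50]
for n in('mtop','mscene','mwrist'):
    s=dict(np.load('pics/'+n+'.npz'));W=cloud(s); print(n,'height map, rows x .50->.37, cols y -.22->-.34')
    for x in np.arange(.50,.365,-.01):
        print(round(x,2),*[ (lambda q:'%4d'%(1000*np.median(q)) if len(q) else '   .')(W[(abs(W[...,0]-x)<.005)&(abs(W[...,1]-y)<.005)][:,2]) for y in np.arange(-.22,-.345,-.01)])
E
```

```text
[0, 6, 8465]
basket [ 0.4451 -0.2917  0.0359] rpy [ 0.1 11.7 -2.9] n 8471 res 0.61
basket [ 0.4451 -0.2917  0.0359] rpy [ 0.1 11.7 -2.9] n 8465 res 0.61
mtop height map, rows x .50->.37, cols y -.22->-.34
0.5   31    7    6    9   10   13   13    9   15   20   17   23   25
0.49   35    7    6    6    6    8    5    6    5    7    6    8    7
0.48   37    9    8    .    8   10    9    9    7    .    .   10    6
0.47   56  131  129   14   18   13  130  147  145  129  125  132   73
0.46   86  123   15   14   15  122  132  140  140  132  130  127  129
0.45   46   21   14   17   16   64  122  132  137  123   18   15   14
0.44   55   73   45   16   18   16  119  127  126    .   16   17   17
0.43   63   91   18   18   18   19  122  126  124    .   17   18   19
0.42   94   99   23   21   18   22  118   73  127    .   24   19   22
0.41  109  107   23   25   22   23  120  126  129    .   22   23   21
0.4  160   73   70   66   66   70  126  127  126    .   23   23   25
0.39  165  162   36    2   50   57   73  103  129   57   56   59   63
0.38  172  164  160  161    3    1  114  117    6    .   
[... 1446 characters left out ...]
8
0.46  101  116  126  126  126  128  136  141  140  131  128  128  128
0.45   68   67   14   14   13  120  128  134  134  123  114    .    .
0.44   62   72   17   15   15   15  123  129  125    .    .    .    .
0.43   88   75   18   17   17   17  123  129  126    .    .    .    .
0.42   98   82   20   19   19   19  124  129  125    .    .    .    .
0.41  109   87   21   21   21   21  124  128  125    .    .    .   21
0.4  155   70   71   71   71   70  125  129  125    .    .    .   22
0.39  161  160  159   65   61   59  111  123  124   68   64   66   66
0.38  138  160  160  160  160  159  122  119    0    .   38   32   40
0.37    0    0    0  157  160  160  166  165  162    .    .    .    .
```

```bash
python3 -m crank '[[0.35,[0,0,-0.01],[0,0,0]],[0.35,[0,0,-0.01],[0,0,0]],[0.35,[0,0,-0.01],[0,0,0]],[0.35,[0,0,0],[0,0,0]],[0.35,[-0.004,0,-0.003],[0,0,0]],[0.35,[-0.004,0,-0.003],[0,0,0]],[0.35,[-0.004,0,-0.003],[0,0,0]],[0.35,[0,0,0],[0,0,0]]]'
cat > look.py <<'E'
from h import *
import sys
st(0); P=redpts(); v=basket(P)
for n in sys.argv[5:]:
    s=dict(np.load('pics/m'+n+'.npz'));W=cloud(s); x0,x1,y0,y1=map(float,sys.argv[1:5]); print(n,'rows x %g->%g cols y %g->%g step .01'%(x0,x1,y0,y1))
    for x in np.arange(x0,x1-.001,-.01):
        print('%.2f'%x,*[ (lambda q:'%4d'%(1000*np.median(q)) if len(q) else '   .')(W[(abs(W[...,0]-x)<.005)&(abs(W[...,1]-y)<.005)][:,2]) for y in np.arange(y0,y1-.001,-.01)])
E
python3 look.py .52 .34 -.2 -.38 top wrist
```

```text
time: 10.95
tool_pos: [0.3952, -0.2508, 0.0739]
ee_rot: [3.14, -0.699, -0.344]
wrist_force: [-0.9, 0.5, -1.6]
width: 0.061
finger_force: 0.9
t 10.95 q [-0.986 -0.519  2.294  0.536  0.849  0.677] G [ 0.3837 -0.2466  0.0885] z [ 0.605 -0.219 -0.766] y [-0.338 -0.941  0.001] F [-0.9  0.5 -1.6] w 0.061 f 0.9
basket [ 0.4189 -0.2795  0.0372] rpy [ 4.1 10.9 -1. ] n 6383 res 1.2
top rows x 0.52->0.34 cols y -0.2->-0.38 step .01
0.52    0    0   -2    1   -1    0    0    2   -3    2    1    0    2    0   -2    1    2    0    1
0.51    1    1    2   -1   -1    0    0    0    0    1    0    1    3    1    0    1    1    1    1
0.50    0    1    2    0    0    0    0    0    3    0    1    0    1    2    1    2    0    1    1
0.49    0    2   48   47   47   48   50   48   45   22   23   47    1    6    2    1    3   -1    1
0.48   -2   14   29    6   10   14   12   16   22   15   27   25   40   36   36   40   48    .    0
0.47    0   30   29    6    9    5    8    6    7    6    5    5    5    5    6    5   27    6    3
0.46    1   15   11   10    8    5    7    8    5    6    8    7    8    5 
[... 2476 characters left out ...]

0.40    .   97   83   16   16   15   16  129  134   16    .    .    .    .   14   34   60    .    .
0.39    0  109   89   17   17   17   17  133  137   17    .    .    .    .   17   37   62    .    .
0.38  126  118   67   19   18   18   18  137  140  136    .    .    .    .   18   41   64    .    .
0.37  176  130   56   54   56   59   63  139  143  140    .   60   66   66   66   62   65    .    0
0.36  185  178  177   19    9    0    0  128  130  131    .   49   42   39   39   43    0    0    0
0.35  178  178  178  178  178  176    0  129  127    0    .    .    .    0    0    0    0    0    0
0.34    0    0    0  177  178  178  179  179  178  177    .    .    .    0    .    .    0    0    0
```

```bash
python3 -m crank '[[0.35,[0.0064,0,-0.0077],[0,0,0]],[0.35,[0.0064,0,-0.0077],[0,0,0]],[0.35,[0,0,0],[0,0,0]]]'; python3 -c "from h import *;st(0);basket(redpts(['wrist']),(.419,-.28,.037,4,11,-1))"
python3 -m crank '[[0.35,[-0.004,0,-0.003],[0,0,0]],[0.35,[-0.004,0,-0.003],[0,0,0]],[0.35,[-0.004,0,-0.003],[0,0,0]],[0.35,[-0.004,0,-0.003],[0,0,0]],[0.35,[0,0,0],[0,0,0]]]'
python3 look.py .50 .32 -.2 -.36 top wrist
```

```text
time: 11.4
tool_pos: [0.3971, -0.2527, 0.0985]
ee_rot: [3.135, -0.705, -0.341]
wrist_force: [0.2, -0.5, -0.5]
width: 0.0611
finger_force: 0.2
t 11.4 q [-0.985 -0.547  2.26   0.514  0.896  0.713] G [ 0.3855 -0.2484  0.113 ] z [ 0.608 -0.223 -0.762] y [-0.338 -0.941  0.005] F [ 0.2 -0.5 -0.5] w 0.0611 f 0.2
basket [ 0.4181 -0.2789  0.0376] rpy [ 4.5 11.5 -1.2] n 4962 res 1.19
time: 11.95
tool_pos: [0.3769, -0.2446, 0.0942]
ee_rot: [3.138, -0.701, -0.344]
wrist_force: [0.4, -0.2, 0.0]
width: 0.0612
finger_force: 0.0
t 11.95 q [-1.039 -0.61   2.298  0.53   0.947  0.675] G [ 0.3653 -0.2404  0.1088] z [ 0.606 -0.22  -0.764] y [-0.339 -0.941  0.002] F [ 0.4 -0.2  0. ] w 0.0612 f 0.0
basket [ 0.4135 -0.278   0.029 ] rpy [ 4.6  3.3 -1.7] n 4594 res 1.19
top rows x 0.5->0.32 cols y -0.2->-0.36 step .01
0.50    0    1    1    0    0    3    1    1    0    2    0    0    1    0    0    1    1
0.49    1   -3    1    2    2    3    2    1    1    0    1    0    1   -1    0    0    0
0.48    0   11   50   19   26   29   22   38   12   47   46   48   39   28    1   48    1
0.47    0   20    5    6  
[... 2474 characters left out ...]
    3    4    3    3    3    3    3    3    4    4    3    3   22   49
0.38    0  111    4    4    3    3    3    3    4    3    3    .    3    3    4   23   49
0.37  132  121   49   49   49   49    4    5  103    4    .    .    4    3    3   28   49
0.36  145  119    9   15   20   22   30   49   50    0    .   49   46   38   41   43   32
0.35  159    0    0    0    0    0    0  121  121    0    .    .    .    0    0    0    0
0.34  200  197  196    .    0    0  123  136    0    0    .    .    .    0    0    0    0
0.33  197  198  198  198  197    .  151  151    0    0    .    .    .    0    0    0    0
0.32    0    0    0  197  198  198  201  200  198    .    .    .    .    1    .    .    .
```

```bash
python3 -m crank '[[0.35,[0.01,0,-0.04],[0,0,0]],[0.35,[0.02,0,-0.04],[0,0,0]],[0.35,[0.02,0,-0.03],[0,0,0]],[0.35,[0,0,0],[0,0,0]]]'
cat >> h.py <<'E'
def stubfit(names=('wrist','top','scene'),x0=None,lo=.012,hi=.10,c=(.418,-.28),tag='m'):
    """lying/standing stub: fit foot point + axis dir to points inside the basket"""
    P=[]
    for n in names:
        s=dict(np.load('pics/'+tag+n+'.npz')); W=cloud(s); h=cv2.cvtColor(s['color'],cv2.COLOR_RGB2HSV).astype(int)
        m=(abs(W[...,0]-c[0])<.052)&(abs(W[...,1]-c[1])<.064)&(W[...,2]>lo)&(W[...,2]<hi)&~((h[...,1]>120)&(h[...,2]>80))
        P.append(W[m])
    P=np.concatenate(P)
    def sd(v):
        a=np.array([np.cos(v[4])*np.cos(v[3]),np.cos(v[4])*np.sin(v[3]),np.sin(v[4])]); d=P-v[:3]; t=d@a; r=np.linalg.norm(d-np.outer(t,a),axis=1)
        def box(t0,t1,R):
            q=np.stack([abs(t-(t0+t1)/2)-(t1-t0)/2,r-R],1); return np.linalg.norm(np.maximum(q,0),axis=1)+np.minimum(q.max(1),0)
        return np.minimum(box(0,.01,.025),box(.01,.07,.013))*1000
    best=None
    for k in ([x0] if x0 is not None else [[.405,-.262,.027,.2,-.15],[.405,-.262,.027,0,.3]]):
        sc=np.array([.01,.01,.01,.2,.2]); r=least_squares(lambda u:sd(np.array(k)+u*sc),np.zeros(5),loss='soft_l1',f_scale=2.)
        if best is None or r.cost<best[1]: best=(np.array(k)+r.x*sc,r.cost)
    v=best[0]; a=np.array([np.cos(v[4])*np.cos(v[3]),np.cos(v[4])*np.sin(v[3]),np.sin(v[4])])
    print('stub foot',v[:3].round(4),'axis',a.round(3),'az',np.degrees(v[3]).round(1),'el',np.degrees(v[4]).round(1),'n',len(P),'res',np.median(abs(sd(v))).round(2)); return v[:3],a
def rim(names=('top','scene','wrist'),c=(.418,-.28),tag='m'):
    for n in names:
        s=dict(np.load('pics/'+tag+n+'.npz')); W=cloud(s); p=W[(abs(W[...,2]-.0485)<.003)&(abs(W[...,0]-c[0])<.08)&(abs(W[...,1]-c[1])<.095)]
        if len(p)>30: print('rim',n,len(p),np.round(cv2.minAreaRect((p[:,:2]*1000).astype(np.float32))[0],1),cv2.minAreaRect((p[:,:2]*1000).astype(np.float32))[1:])
E
python3 - <<'E'
from h import *
st(0);P=redpts();print([len(p) for p in P]);basket(P,(.418,-.28,.025,0,0,-2));rim()
f,a=stubfit(); [stubfit((n,)) for n in('wrist','top','scene')]
psi=np.degrees(np.arctan2(a[1],a[0])); G=f+a*.043; G[2]=.03; print(G,psi)
for th in(-25,0,40,65): print(th,*[x.round(2) for x in IK([G[0],G[1],.03 if th<0 else .2],psi,th,'h')])
E
```

```text
time: 12.5
tool_pos: [0.3498, -0.2382, 0.2176]
ee_rot: [3.131, -0.707, -0.338]
wrist_force: [0.3, -0.9, 0.4]
width: 0.061
finger_force: 0.0
t 12.5 q [-1.137 -0.757  2.119  0.499  1.273  0.753] G [ 0.3382 -0.2339  0.2321] z [ 0.609 -0.226 -0.76 ] y [-0.338 -0.941  0.008] F [ 0.3 -0.9  0.4] w 0.061 f 0.0
[0, 18, 1414]
basket [ 0.4191 -0.2834  0.025 ] rpy [ 0.2  0.2 -3.8] n 1432 res 0.6
rim top 171 [ 421.4 -282. ] ((153.6728973388672, 120.26985931396484), 86.58715057373047)
rim scene 212 [ 418.5 -283.7] ((152.8796844482422, 125.25386810302734), 86.67369079589844)
rim wrist 1817 [ 420.  -284.2] ((155.38063049316406, 121.22433471679688), 86.26823425292969)
stub foot [ 0.4029 -0.2633  0.0296] axis [ 0.962  0.197 -0.186] az 11.6 el -10.7 n 1916 res 0.46
stub foot [ 0.4029 -0.2634  0.0295] axis [ 0.963  0.191 -0.191] az 11.2 el -11.0 n 1472 res 0.33
stub foot [ 0.4041 -0.2624  0.0315] axis [ 0.961  0.197 -0.192] az 11.6 el -11.0 n 219 res 1.35
stub foot [ 0.4011 -0.2632  0.0314] axis [ 0.95   0.234 -0.208] az 13.8 el -12.0 n 225 res 1.9
[ 0.44430901 -0.25484469  0.03      ] 11.571004968844516
-25 [-0.47  0.38  1.49 -0.27  1.62  0.94] 0.0
0 [-0.63  0.01  1.51 -0.    1.63  0.74] 0.0
40 [-1.04 -0.27  1.91  0.68  1.31  0.21] 0.0
65 [-1.27 -0.25  2.13  1.17  1.36 -0.24] 0.0
```

```bash
python3 - <<'E'
from h import *
G=np.array([.4443,-.2548,.03]); z=Rt(11.5,-25,'h')[:,2]; print(z)
plan(G-.19*z,11.5,-25,'h',cl=.53)
E
```

```text
[-0.41413408 -0.08425653 -0.90630779]
total [ 0.1061 -0.0513  0.1205] [  4.3 -63.3 -32.6] 9
[[0.53,[0.0118,-0.0057,0.0134],[0.48,-7.03,-3.62]],[0.53,[0.0137,-0.0048,0.0119],[0.48,-7.03,-3.62]],[0.53,[0.0153,-0.0038,0.0101],[0.48,-7.03,-3.62]],[0.53,[0.0166,-0.0027,0.0082],[0.48,-7.03,-3.62]],[0.53,[0.0176,-0.0015,0.0061],[0.48,-7.03,-3.62]],[0.53,[0.0183,-0.0004,0.0039],[0.48,-7.03,-3.62]],[0.53,[0.0186,0.0008,0.0016],[0.48,-7.03,-3.62]],[0.53,[0.0186,0.002,-0.0007],[0.48,-7.03,-3.62]]]
[[0.53,[0.0182,0.0032,-0.003],[0.48,-7.03,-3.62]]]
```

```bash
python3 -m crank '[[0.53,[0.012,-0.006,0.012],[0.5,-7,-3.6]],[0.53,[0.014,-0.005,0.011],[0.5,-7,-3.6]],[0.53,[0.015,-0.004,0.01],[0.5,-7,-3.6]],[0.53,[0.017,-0.003,0.008],[0.5,-7,-3.6]],[0.53,[0.0176,-0.0015,0.006],[0.5,-7,-3.6]],[0.53,[0.018,0,0.004],[0.5,-7,-3.6]],[0.53,[0.0186,0.001,0.0016],[0.5,-7,-3.6]],[0.53,[0.0186,0.002,-0.001],[0.5,-7,-3.6]]]'
python3 -m crank '[[0.53,[0.018,0.003,-0.003],[0.5,-7,-3.6]],[0.53,[0,0,0],[0,0,0]],[0.53,[0,0,0],[0,0,0]]]'
python3 - <<'E'
from h import *
st(); P=redpts(); basket(P,(.419,-.283,.025,0,0,-4)); f,a=stubfit(); G=f+a*.043; G[2]=.030; z=Rt(11.5,-25,'h')[:,2]
print(G);plan(G-.07*z,11.5,-25,'h',cl=.53); plan(G,11.5,-25,'h',cl=.53)
E
```

```text
time: 13.45
tool_pos: [0.4963, -0.2386, 0.19]
ee_rot: [3.113, 0.314, 0.137]
wrist_force: [0.1, -0.5, 1.5]
width: 0.0443
finger_force: 0.0
time: 13.75
tool_pos: [0.5138, -0.2388, 0.1841]
ee_rot: [-3.134, 0.438, 0.202]
wrist_force: [0.0, -0.2, 0.4]
width: 0.0445
finger_force: 0.0
t 13.75 q [-0.392  0.423  1.067 -0.259  2.012  0.91 ] G [ 0.5218 -0.2373  0.2013] z [-0.417 -0.078 -0.906] y [ 0.198 -0.98  -0.007] F [ 0.  -0.2  0.4] w 0.0445 f 0.0
basket [ 0.4211 -0.2833  0.0247] rpy [ 0.2 -0.4 -3.2] n 1476 res 0.68
stub foot [ 0.3802 -0.2561  0.0471] axis [ 0.921 -0.005 -0.39 ] az -0.3 el -23.0 n 2532 res 5.72
[ 0.41979159 -0.25636137  0.03      ]
total [-0.0189 -0.0023  0.1352] [-0.  -0.5 -0.2] 3
[[0.53,[-0.0063,-0.0008,0.0451],[-0.02,-0.17,-0.07]],[0.53,[-0.0062,-0.0008,0.0451],[-0.02,-0.17,-0.07]],[0.53,[-0.006,-0.0008,0.0451],[-0.02,-0.17,-0.07]]]
total [-0.0196 -0.0023  0.2052] [-0.  -0.5 -0.2] 5
[[0.53,[-0.0039,-0.0005,0.041],[-0.01,-0.1,-0.04]],[0.53,[-0.0038,-0.0005,0.041],[-0.01,-0.1,-0.04]],[0.53,[-0.0038,-0.0005,0.041],[-0.01,-0.1,-0.04]],[0.53,[-0.0037,-0.0005,0.0411],[-0.01,-0.1,-0.04]],[0.53,[-0.0036,-0.0005,0.0411],[-0.01,-0.1,-0.04]]]
```

```bash
python3 - <<'E'
from h import *
for n in(('wrist',),('top',),('scene',)): stubfit(n,x0=[.403,-.2633,.0296,.2,-.19],hi=.06)
z=Rt(11.5,-25,'h')[:,2];G=np.array([.4443,-.2548,.03])
plan(G-.07*z,11.5,-25,'h',cl=.53); plan(G,11.5,-25,'h',cl=.53)
E
```

```text
stub foot [ 0.3774 -0.2543  0.0465] axis [ 0.928 -0.044 -0.371] az -2.7 el -21.7 n 2066 res 5.45
stub foot [ 0.403  -0.2636  0.032 ] axis [ 0.951  0.213 -0.226] az 12.6 el -13.0 n 221 res 2.04
stub foot [ 0.4002 -0.2638  0.0311] axis [ 0.945  0.249 -0.21 ] az 14.8 el -12.1 n 223 res 1.98
total [0.0032 0.001  0.1251] [-0.  -0.5 -0.2] 3
[[0.53,[0.0011,0.0003,0.0417],[-0.02,-0.17,-0.07]],[0.53,[0.0012,0.0003,0.0417],[-0.02,-0.17,-0.07]],[0.53,[0.0013,0.0003,0.0417],[-0.02,-0.17,-0.07]]]
total [0.0026 0.001  0.1951] [-0.  -0.5 -0.2] 5
[[0.53,[0.0005,0.0002,0.039],[-0.01,-0.1,-0.04]],[0.53,[0.0006,0.0002,0.039],[-0.01,-0.1,-0.04]],[0.53,[0.0007,0.0002,0.039],[-0.01,-0.1,-0.04]],[0.53,[0.0007,0.0002,0.039],[-0.01,-0.1,-0.04]],[0.53,[0.0008,0.0002,0.039],[-0.01,-0.1,-0.04]]]
```

```bash
python3 -m crank '[[0.53,[0.001,0,0.042],[0,-0.5,0]],[0.53,[0.001,0.0005,0.042],[0,0,0]],[0.53,[0.001,0.0005,0.041],[0,0,0]],[0.53,[0,0,0.02],[0,0,0]],[0.53,[0,0,0.02],[0,0,0]],[0.53,[0,0,0.015],[0,0,0]],[0.53,[0,0,0.012],[0,0,0]],[0.53,[0,0,0],[0,0,0]]]'
python3 -c "from h import *;st();plan([.4443,-.2548,.03],11.5,-25,'h',cl=.53);basket(redpts(['wrist','scene']),(.419,-.283,.025,0,0,-4))"
```

```text
time: 14.7
tool_pos: [0.4359, -0.256, 0.0141]
ee_rot: [-3.14, 0.439, 0.197]
wrist_force: [0.4, -0.3, -0.2]
width: 0.044
finger_force: 0.0
t 14.7 q [-0.463  0.39   1.464 -0.263  1.641  0.939] G [ 0.4438 -0.2544  0.0313] z [-0.417 -0.082 -0.905] y [ 0.196 -0.981 -0.001] F [ 0.4 -0.3 -0.2] w 0.044 f 0.0
total [0.001  0.0005 0.001 ] [-0.2  0.2 -0.2] 1
[[0.53,[0.001,0.0005,0.001],[-0.17,0.16,-0.17]]]
basket [ 0.4169 -0.2855  0.0246] rpy [-0.   1.6 -3.8] n 24 res 0.95
```

No contact. Close on the tube.

```bash
python3 -m crank '[[1,[0,0,0.001],[0,0,0]],[1,[0,0,0],[0,0,0]],[1,[0,0,0],[0,0,0]],[1,[0,0,0],[0,0,0]],[1,[0,0,0],[0,0,0]],[1,[0,0,0],[0,0,0]]]'
python3 -c "from h import *;st();z=Rt(11.5,-25,'h');print((z.T@[0,0,.05]).round(4),(z.T@[.06,0.012,0]).round(4))"
```

```text
time: 15.4
tool_pos: [0.4373, -0.2562, 0.0135]
ee_rot: [-3.141, 0.438, 0.198]
wrist_force: [1.1, 0.1, 2.2]
width: 0.0255
finger_force: 30.0
t 15.4 q [-0.462  0.392  1.462 -0.263  1.64   0.939] G [ 0.4452 -0.2546  0.0307] z [-0.416 -0.083 -0.906] y [ 0.197 -0.98  -0.001] F [1.1 0.1 2.2] w 0.0255 f 30.0
[-0.0211  0.     -0.0453] [ 0.0555  0.0002 -0.0259]
```

```bash
python3 -m crank '[[1,[-0.0042,0,-0.009],[0,0,0]],[1,[-0.0042,0,-0.009],[0,0,0]],[1,[-0.0042,0,-0.009],[0,0,0]],[1,[0,0,0],[0,0,0]]]'
python3 - <<'E'
from h import *
st(); redpts(); f,a=stubfit(('scene','top'),x0=[.403,-.2633,.059,.2,-.19],lo=.02,hi=.105);stubfit(('scene',),x0=[.403,-.2633,.059,.2,-.19],lo=.02,hi=.105)
plan([.4445,-.2546,.079],11.5,-9,'h',cl=1)
E
```

```text
time: 15.8
tool_pos: [0.4379, -0.2569, 0.0449]
ee_rot: [3.14, 0.436, 0.197]
wrist_force: [-0.2, -0.6, -0.9]
width: 0.0252
finger_force: 30.0
t 15.8 q [-0.462  0.361  1.435 -0.265  1.693  0.925] G [ 0.4458 -0.2553  0.0621] z [-0.414 -0.084 -0.906] y [ 0.196 -0.981  0.001] F [-0.2 -0.6 -0.9] w 0.0252 f 30.0
stub foot [ 0.3995 -0.2641  0.0645] axis [ 0.851  0.326 -0.413] az 21.0 el -24.4 n 145 res 2.85
stub foot [ 0.3967 -0.2583  0.0622] axis [ 0.922  0.262 -0.284] az 15.9 el -16.5 n 46 res 6.48
total [-0.0029 -0.     -0.0178] [-0.1 16.1 -0.1] 2
[[1,[-0.0015,-0.0,-0.0089],[-0.06,8.07,-0.07]],[1,[-0.0002,0.0,-0.009],[-0.06,8.07,-0.07]]]
```

```bash
python3 -m crank '[[1,[-0.0015,0,-0.009],[0,8,0]],[1,[0,0,-0.009],[0,8,0]],[1,[0,0,0],[0,0,0]],[1,[0,0,0],[0,0,0]]]'
python3 -c "from h import *;st();v=basket(redpts(['scene','wrist']),(.419,-.283,.025,0,0,-4));plan([.4845,-.2466,.079],11.5,-9,'h',cl=1)"
```

```text
time: 16.35
tool_pos: [0.4411, -0.2553, 0.0604]
ee_rot: [-3.14, 0.161, 0.197]
wrist_force: [-0.5, 0.4, -1.9]
width: 0.0254
finger_force: 30.0
t 16.35 q [-0.56   0.172  1.579 -0.11   1.51   0.827] G [ 0.4441 -0.2547  0.0791] z [-0.158 -0.03  -0.987] y [ 0.195 -0.981 -0.001] F [-0.5  0.4 -1.9] w 0.0254 f 30.0
basket [ 0.42   -0.285   0.0248] rpy [-0.3  0.1 -3.6] n 1869 res 0.64
total [ 0.0399  0.0004 -0.0074] [-0.2  0.3 -0.1] 1
[[1,[0.0399,0.0004,-0.0074],[-0.16,0.3,-0.12]]]
```

```bash
python3 -m crank '[[1,[0.02,0,-0.0037],[0,0,0]],[1,[0.02,0,-0.0037],[0,0,0]],[1,[0,0,0],[0,0,0]],[1,[-0.006,0,-0.038],[0,0,0]],[1,[-0.0075,0,-0.048],[0,0,0]],[1,[-0.0075,0,-0.048],[0,0,0]],[1,[-0.004,0,-0.03],[0,0,0]],[1,[0,0,0],[0,0,0]]]'
python3 -c "
from h import *
st();v=basket(redpts(),(.419,-.283,.025,0,0,-4));rim()
G=[.40,-.19,.27]
for th in (40,60,70,80): print(th,*[x.round(2) for x in IK(G,0,th,'h')],*[x.round(2) for x in IK([.42,-.283,.06],0,th,'h')])
plan(G,0,66,'h',cl=1)"
```

```text
time: 17.25
tool_pos: [0.4852, -0.2482, 0.2324]
ee_rot: [3.136, 0.153, 0.197]
wrist_force: [0.8, 0.4, -2.1]
width: 0.0254
finger_force: 30.0
t 17.25 q [-0.51   0.167  1.238 -0.108  1.849  0.839] G [ 0.488  -0.2475  0.2512] z [-0.149 -0.036 -0.988] y [ 0.197 -0.98   0.006] F [ 0.8  0.4 -2.1] w 0.0254 f 30.0
basket [ 0.4215 -0.2828  0.0244] rpy [-0.2 -0.6 -3.7] n 804 res 0.63
rim top 68 [ 440.4 -307. ] ((184.00143432617188, 94.73235321044922), 40.24665451049805)
rim scene 179 [ 418.7 -284.9] ((151.86685180664062, 124.43797302246094), 86.17330932617188)
rim wrist 1249 [ 420.4 -283.7] ((155.65040588378906, 120.44990539550781), 86.44969177246094)
40 [-1.   -0.59  1.97  0.58  1.37  0.57] 0.0 [-1.09 -0.2   2.15  0.76  0.98  0.11] 0.0
60 [-1.27 -0.72  2.2   1.01  1.36  0.23] 0.0 [-1.3  -0.12  2.31  1.25  1.07 -0.46] 0.0
70 [-1.38 -0.74  2.31  1.22  1.39  0.07] 0.0 [-1.37 -0.    2.35  1.45  1.19 -0.72] 0.0
80 [-1.45 -0.72  2.42  1.41  1.43 -0.1 ] 0.0 [-1.42  0.17  2.37  1.59  1.34 -0.96] 0.0
total [-0.0581 -0.0684 -0.0284] [-6.  75.1 10.6] 9
[[1,[-0.0065,-0.0076,-0.0032],[-0.67,8.35,1.18]],[1,[-0.0061,-0.0074,-0.0042],[-0.67,8.35,1.18]],[1,[-0.0055,-0.0073,-0.0051],[-0.67,8.35,1.18]],[1,[-0.0049,-0.0071,-0.0059],[-0.67,8.35,1.18]],[1,[-0.0041,-0.0069,-0.0067],[-0.67,8.35,1.18]],[1,[-0.0032,-0.0068,-0.0073],[-0.67,8.35,1.18]],[1,[-0.0023,-0.0066,-0.0078],[-0.67,8.35,1.18]],[1,[-0.0012,-0.0065,-0.0081],[-0.67,8.35,1.18]]]
[[1,[-0.0002,-0.0064,-0.0083],[-0.67,8.35,1.18]]]
```

```bash
python3 -c "
from h import *
for z in (.2,.1,.045): print(*[x.round(2) for x in IK([.41,-.13,z],0,76,'h',[-1.2,-.6,2.3,1.1,1.4,.1])], *[x.round(2) for x in IK([.44,-.13,z],-15,76,'h',[-1.2,-.6,2.3,1.1,1.4,.1])])
plan([.43,-.13,.18],0,76,'h',cl=1,n=11)"
```

```text
[-1.34 -0.76  2.55  1.38  1.36 -0.16] 0.06 [-1.09 -0.76  2.55  1.44  1.01 -0.07] 0.2
[-1.31 -0.4   2.55  1.36  1.32 -0.5 ] 0.15 [-0.72 -0.72  2.55  1.01  0.52  0.39] 0.25
[-1.35 -0.02  2.55  1.45  1.34 -0.89] 0.18 [-0.87 -0.49  2.55  1.3   0.67 -0.06] 0.3
total [-0.0022 -0.1208  0.0506] [-7.1 85.1 10.3] 11
[[1,[-0.0002,-0.011,0.0046],[-0.64,7.74,0.93]],[1,[-0.001,-0.011,0.0044],[-0.64,7.74,0.93]],[1,[-0.0017,-0.011,0.0041],[-0.64,7.74,0.93]],[1,[-0.0024,-0.0111,0.0037],[-0.64,7.74,0.93]],[1,[-0.0031,-0.011,0.0032],[-0.64,7.74,0.93]],[1,[-0.0037,-0.011,0.0026],[-0.64,7.74,0.93]],[1,[-0.0041,-0.011,0.002],[-0.64,7.74,0.93]],[1,[-0.0045,-0.0109,0.0012],[-0.64,7.74,0.93]]]
[[1,[-0.0048,-0.0109,0.0005],[-0.64,7.74,0.93]],[1,[-0.005,-0.0108,-0.0003],[-0.64,7.74,0.93]],[1,[-0.0051,-0.0107,-0.0011],[-0.64,7.74,0.93]]]
```

```bash
python3 -c "
from h import *
for ps in (-15,0,15):
  for x in (.48,.52):
    for z in (.2,.05): print(ps,x,z,*[x_.round(2) for x_ in IK([x,-.125,z],ps,62,'h',[-1.,-.4,2.2,1.,1.3,.1])])
s=dict(np.load('pics/t1.npz'));W=cloud(s)
m=(W[...,0]>.28)&(W[...,0]<.52)&(W[...,1]>-.06)&(W[...,1]<.06)&(W[...,2]>.006)&(W[...,2]<.1);p=W[m];print('brush',p.min(0),p.max(0))
plan([.52,-.125,.2],0,62,'h',cl=1)"
```

```text
-15 0.48 0.2 [-0.52 -0.74  2.37  0.5   0.49  1.  ] 0.0
-15 0.48 0.05 [-0.52 -0.42  2.55  1.76  0.23 -0.32] 0.02
-15 0.52 0.2 [-0.44 -0.59  2.3   0.43  0.38  1.09] 0.0
-15 0.52 0.05 [-0.44 -0.26  2.47  2.3   0.21 -0.83] 0.0
0 0.48 0.2 [-0.83 -0.65  2.33  1.02  0.87  0.29] 0.0
0 0.48 0.05 [-0.83 -0.33  2.51  1.51  0.71 -0.39] 0.0
0 0.52 0.2 [-0.71 -0.53  2.27  1.03  0.74  0.3 ] 0.0
0 0.52 0.05 [-0.71 -0.21  2.44  1.63  0.61 -0.46] 0.0
15 0.48 0.2 [-0.98 -0.47  2.24  1.12  1.19 -0.03] 0.0
15 0.48 0.05 [-0.98 -0.15  2.39  1.34  1.03 -0.52] 0.0
15 0.52 0.2 [-0.87 -0.37  2.18  1.14  1.08 -0.01] 0.0
15 0.52 0.05 [-0.87 -0.07  2.32  1.41  0.94 -0.51] 0.0
brush [ 0.2802965  -0.05984256  0.00602113] [0.51990441 0.05908976 0.02922489]
total [ 0.0817 -0.1084  0.0208] [-5.6 71.1 10.8] 9
[[1,[0.0091,-0.012,0.0023],[-0.62,7.91,1.19]],[1,[0.0084,-0.0123,0.0034],[-0.62,7.91,1.19]],[1,[0.0076,-0.0125,0.0044],[-0.62,7.91,1.19]],[1,[0.0067,-0.0127,0.0052],[-0.62,7.91,1.19]],[1,[0.0057,-0.0129,0.0059],[-0.62,7.91,1.19]],[1,[0.0045,-0.013,0.0065],[-0.62,7.91,1.19]],[1,[0.0033,-0.0132,0.0069],[-0.62,7.91,1.19]],[1,[0.0021,-0.0133,0.0071],[-0.62,7.91,1.19]]]
[[1,[0.0008,-0.0134,0.0072],[-0.62,7.91,1.19]]]
```

```bash
python3 -c "
from h import *
for ps in (-15,-3.7,10):
 for th in (62,72):
  for xp,fz in ((-60,.16),(-48,.16),(-48,.07),(-28,.062),(0,.008)):
    p=np.radians(ps);c=np.array([.4203,-.2835]);ex=np.array([.998,-.0645]); F=c+xp/1e3*ex
    d=(.0064,.0428) if th==72 else (-.0011,.0432)
    G=[*(F-d[0]*np.array([np.cos(p),np.sin(p)])),fz+d[1]]
    print(ps,th,xp,fz,np.round(G,4),*[x_.round(2) for x_ in IK(G,ps,th,'h',[-1.2,-.4,2.3,1.,1.3,.1])])
"
```

```text
-15 62 -60 0.16 [ 0.3615 -0.2799  0.2032] [-1.44 -0.69  2.34  1.08  1.19  0.11] 0.0
-15 62 -48 0.16 [ 0.3735 -0.2807  0.2032] [-1.39 -0.67  2.33  1.08  1.13  0.13] 0.0
-15 62 -48 0.07 [ 0.3735 -0.2807  0.1132] [-1.39 -0.52  2.46  1.21  1.02 -0.15] 0.0
-15 62 -28 0.062 [ 0.3934 -0.282   0.1052] [-1.3  -0.46  2.45  1.25  0.93 -0.17] 0.0
-15 62 0 0.008 [ 0.4214 -0.2838  0.0512] [-1.19 -0.25  2.46  1.48  0.79 -0.44] 0.0
-15 72 -60 0.16 [ 0.3542 -0.278   0.2028] [-1.58 -0.69  2.45  1.3   1.27 -0.11] 0.0
-15 72 -48 0.16 [ 0.3662 -0.2787  0.2028] [-1.52 -0.67  2.44  1.31  1.21 -0.1 ] 0.0
-15 72 -48 0.07 [ 0.3662 -0.2787  0.1128] [-1.52 -0.45  2.55  1.44  1.15 -0.45] 0.0
-15 72 -28 0.062 [ 0.3862 -0.28    0.1048] [-1.42 -0.38  2.54  1.51  1.06 -0.5 ] 0.0
-15 72 0 0.008 [ 0.4141 -0.2818  0.0508] [-1.3  -0.11  2.53  1.76  0.99 -0.81] 0.0
-3.7 62 -60 0.16 [ 0.3615 -0.2797  0.2032] [-1.5  -0.51  2.26  1.1   1.37 -0.09] 0.0
-3.7 62 -48 0.16 [ 0.3735 -0.2805  0.2032] [-1.46 -0.5   2.25  1.11  1.33 -0.08] 0.0
-3.7 62 -48 0.07 [ 0.3735 -0.2805  0.1132] [-1.46 -0.35  2.36  1.18  1.22 -0.33] 0.0
-3.7 
[... 719 characters left out ...]
7 -0.3   2.12  1.08  1.52 -0.26] 0.0
10 62 -48 0.07 [ 0.3735 -0.2802  0.1132] [-1.47 -0.15  2.22  1.1   1.4  -0.47] 0.0
10 62 -28 0.062 [ 0.3934 -0.2815  0.1052] [-1.41 -0.12  2.21  1.13  1.35 -0.48] 0.0
10 62 0 0.008 [ 0.4214 -0.2833  0.0512] [-1.33  0.03  2.21  1.21  1.23 -0.6 ] 0.0
10 72 -60 0.16 [ 0.3541 -0.2807  0.2028] [-1.59 -0.23  2.19  1.21  1.63 -0.43] 0.0
10 72 -48 0.16 [ 0.3661 -0.2815  0.2028] [-1.56 -0.22  2.19  1.22  1.59 -0.42] 0.0
10 72 -48 0.07 [ 0.3661 -0.2815  0.1128] [-1.56 -0.04  2.26  1.23  1.51 -0.66] 0.0
10 72 -28 0.062 [ 0.3861 -0.2828  0.1048] [-1.5  -0.    2.25  1.26  1.45 -0.67] 0.0
10 72 0 0.008 [ 0.414  -0.2846  0.0508] [-1.42  0.16  2.24  1.34  1.36 -0.81] 0.0
```

```bash
python3 -c "
from h import *
plan([.359,-.2796,.245],-3.7,72,'h',cl=1,n=11)"
```

```text
total [-0.111   0.0127  0.0034] [-8.7 80.9 13.9] 11
[[1,[-0.0101,0.0012,0.0003],[-0.79,7.35,1.26]],[1,[-0.01,0.0014,-0.001],[-0.79,7.35,1.26]],[1,[-0.0098,0.0016,-0.0022],[-0.79,7.35,1.26]],[1,[-0.0094,0.0019,-0.0034],[-0.79,7.35,1.26]],[1,[-0.0088,0.0021,-0.0046],[-0.79,7.35,1.26]],[1,[-0.0081,0.0024,-0.0056],[-0.79,7.35,1.26]],[1,[-0.0073,0.0026,-0.0066],[-0.79,7.35,1.26]],[1,[-0.0063,0.0029,-0.0074],[-0.79,7.35,1.26]]]
[[1,[-0.0053,0.0031,-0.0081],[-0.79,7.35,1.26]],[1,[-0.0041,0.0033,-0.0087],[-0.79,7.35,1.26]],[1,[-0.0029,0.0035,-0.0091],[-0.79,7.35,1.26]]]
```

```bash
python3 -m crank '[[1,[-0.01,0.001,0],[-0.8,7.35,1.3]],[1,[-0.01,0.001,-0.001],[-0.8,7.35,1.3]],[1,[-0.01,0.0016,-0.002],[-0.8,7.35,1.3]],[1,[-0.0094,0.002,-0.0034],[-0.8,7.35,1.3]],[1,[-0.009,0.002,-0.0046],[-0.8,7.35,1.3]],[1,[-0.008,0.0024,-0.0056],[-0.8,7.35,1.3]],[1,[-0.0073,0.0026,-0.0066],[-0.8,7.35,1.3]],[1,[-0.0063,0.003,-0.0074],[-0.8,7.35,1.3]]]'
python3 -m crank '[[1,[-0.0053,0.003,-0.008],[-0.8,7.35,1.3]],[1,[-0.004,0.0033,-0.0087],[-0.8,7.35,1.3]],[1,[-0.003,0.0035,-0.009],[-0.8,7.35,1.3]],[1,[0,0,0],[0,0,0]],[1,[0,0,0],[0,0,0]]]'
python3 - <<'E'
from h import *
st(); P=redpts(); basket(P,(.42,-.2835,.025,0,0,-3.7)); basket([P[2]],(.42,-.2835,.025,0,0,-3.7)) if len(P[2])>50 else 0
for n in(('wrist',),('scene',),('top',)):
    stubfit(n,x0=[.365,-.28,.202,0,1.5],lo=.19,hi=.29,c=(.39,-.28))
E
```

```text
time: 18.2
tool_pos: [0.405, -0.27, 0.2342]
ee_rot: [3.088, -0.875, 0.038]
wrist_force: [0.2, -1.0, -3.1]
width: 0.0254
finger_force: 30.0
time: 18.7
tool_pos: [0.3771, -0.28, 0.2387]
ee_rot: [-3.121, -1.257, -0.093]
wrist_force: [-0.2, -0.7, -1.5]
width: 0.0251
finger_force: 30.0
t 18.7 q [-1.619 -0.5    2.274  1.267  1.487 -0.18 ] G [ 0.359  -0.2787  0.2446] z [ 0.949 -0.067 -0.308] y [-0.073 -0.997 -0.007] F [-0.2 -0.7 -1.5] w 0.0251 f 30.0
basket [ 0.4253 -0.2879  0.0319] rpy [-2.2 -3.5 -2.6] n 15 res 0.79
stub foot [ 0.3668 -0.2801  0.2057] axis [ 0.027 -0.001  1.   ] az -2.2 el 88.4 n 7618 res 0.8
stub foot [ 0.3646 -0.2809  0.2049] axis [ 0.022 -0.029  0.999] az -52.9 el 87.9 n 392 res 2.3
stub foot [ 0.3648 -0.2798  0.2048] axis [-0.067  0.057  0.996] az -40.4 el 95.0 n 377 res 3.81
```

```bash
python3 -m crank '[[1,[-0.033,0,0.0123],[0,0,0]],[1,[-0.033,0,0.0123],[0,0,0]],[1,[-0.033,0,0.0123],[0,0,0]],[1,[-0.032,0,0.0123],[0,0,0]],[1,[0,0,0],[0,0,0]],[1,[0,0,0],[0,0,0]]]'
python3 - <<'E'
from h import *
st(); P=redpts(); print([len(p) for p in P]); basket(P,(.42,-.2835,.025,0,0,-3.7)); rim(('scene','wrist'))
for n in(('wrist',),('scene',)):
    stubfit(n,x0=[.373,-.28,.065,0,1.5],lo=.06,hi=.15,c=(.38,-.28))
E
```

```text
time: 19.45
tool_pos: [0.3851, -0.2809, 0.1029]
ee_rot: [-3.139, -1.261, -0.072]
wrist_force: [-0.8, -0.5, -1.8]
width: 0.025
finger_force: 30.0
t 19.45 q [-1.589 -0.172  2.401  1.352  1.344 -0.624] G [ 0.3671 -0.2796  0.1086] z [ 0.95  -0.065 -0.305] y [-0.069 -0.998 -0.001] F [-0.8 -0.5 -1.8] w 0.025 f 30.0
[0, 7, 4894]
basket [ 0.418  -0.2845  0.0249] rpy [ 0.   0.8 -3.6] n 4901 res 0.59
rim scene 163 [ 418.8 -284.1] ((153.09739685058594, 124.37298583984375), 85.81011962890625)
rim wrist 1378 [ 441.4 -285.8] ((156.32391357421875, 77.0784683227539), 86.3509292602539)
stub foot [ 0.3734 -0.2825  0.1117] axis [-0.958  0.107  0.265] az -6.4 el 164.6 n 9097 res 3.08
stub foot [ 0.3976 -0.2904  0.098 ] axis [-0.826  0.173  0.537] az -11.8 el 147.5 n 359 res 7.76
```

```bash
python3 -m crank '[[1,[0.0008,0,0.0087],[0,0,0]],[1,[0.0007,0,0.0087],[0,0,0]],[1,[0,0,0],[0,0,0]],[1,[0,0,0],[0,0,0]]]'
python3 -m crank '[[1,[-0.0075,0,0.0024],[0,0,0]],[1,[-0.0075,0,0.0024],[0,0,0]],[1,[0,0,0],[0,0,0]]]'
python3 -c "from h import *;st(0);basket(redpts(['wrist','scene']),(.419,-.284,.025,0,0,-3.7))"
```

```text
time: 20.0
tool_pos: [0.4013, -0.2823, 0.0991]
ee_rot: [3.132, -1.261, -0.062]
wrist_force: [0.1, 0.2, -2.8]
width: 0.0253
finger_force: 30.0
time: 20.3
tool_pos: [0.401, -0.2819, 0.0818]
ee_rot: [-3.138, -1.26, -0.076]
wrist_force: [0.1, 0.1, -2.1]
width: 0.0254
finger_force: 30.0
t 20.3 q [-1.527 -0.093  2.401  1.411  1.28  -0.695] G [ 0.3829 -0.2806  0.0876] z [ 0.95  -0.068 -0.306] y [-0.072 -0.997 -0.001] F [ 0.1  0.1 -2.1] w 0.0254 f 30.0
basket [ 0.4179 -0.2844  0.0249] rpy [ 0.   0.9 -3.5] n 6495 res 0.61
```

```bash
python3 -m crank '[[1,[-0.007,0,0.0022],[0,0,0]],[1,[-0.007,0,0.0022],[0,0,0]],[1,[0,0,0],[0,0,0]]]'
python3 -m crank '[[1,[0.003,0,0.0095],[0,0,0]],[1,[0.003,0,0.0095],[0,0,0]],[1,[0.0026,0,0.009],[0,0,0]],[1,[0,0,0],[0,0,0]]]'
python3 -c "from h import *;st(0);basket(redpts(['wrist','scene']),(.419,-.284,.025,0,0,-3.7));rim(('scene',))"
```

```text
time: 20.7
tool_pos: [0.4011, -0.2813, 0.0661]
ee_rot: [-3.131, -1.259, -0.081]
wrist_force: [-0.2, -0.4, -2.2]
width: 0.0254
finger_force: 30.0
time: 21.1
tool_pos: [0.4309, -0.2834, 0.0668]
ee_rot: [-3.137, -1.26, -0.074]
wrist_force: [-0.3, -0.6, -2.1]
width: 0.0252
finger_force: 30.0
t 21.1 q [-1.416 -0.012  2.379  1.504  1.196 -0.747] G [ 0.4129 -0.2822  0.0726] z [ 0.95  -0.066 -0.305] y [-0.07  -0.998 -0.001] F [-0.3 -0.6 -2.1] w 0.0252 f 30.0
basket [ 0.4178 -0.2844  0.0248] rpy [ 0.   1.  -3.6] n 9702 res 0.59
rim scene 170 [ 419.  -284.4] ((153.47898864746094, 124.65171813964844), 85.6053695678711)
```

```bash
python3 -m crank '[[1,[-0.0075,0,0.002],[0,0,0]],[1,[-0.0075,0,0.002],[0,0,0]],[1,[-0.0065,0,0.002],[0,0,0]],[1,[-0.003,0,0.001],[0,0,0]],[1,[0,0,0],[0,0,0]]]'
python3 -m crank '[[1,[-0.003,0,0.001],[0,0,0]],[1,[0,0,0],[0,0,0]]]'
```

```text
time: 21.7
tool_pos: [0.4296, -0.284, 0.0418]
ee_rot: [-3.136, -1.262, -0.077]
wrist_force: [-0.5, 1.0, 0.2]
width: 0.0251
finger_force: 30.0
time: 21.9
tool_pos: [0.4304, -0.2845, 0.0416]
ee_rot: [3.141, -1.268, -0.069]
wrist_force: [-5.8, 2.8, 9.1]
width: 0.0253
finger_force: 30.0
```

```bash
python3 -m crank '[[1,[0.002,0,-0.0007],[0,0,0]],[0.53,[0,0,0],[0,0,0]],[0.53,[0,0,0],[0,0,0]],[0.53,[0,0,0],[0,0,0]],[0.53,[0,0,0],[0,0,0]]]'
python3 -m crank '[[0.53,[0.001,0,-0.02],[0,0,0]],[0.53,[0.001,0,-0.03],[0,0,0]],[0.53,[0.001,0,-0.03],[0,0,0]],[0.53,[0,0,0],[0,0,0]]]'
python3 - <<'E'
from h import *
st(); P=redpts(); print([len(p) for p in P]); v=basket(P,(.419,-.284,.025,0,0,-3.7)); rim(('scene','wrist'))
for n in(('wrist',),('scene',),('top',)): stubfit(n,x0=[.42,-.284,.005,0,1.57],lo=.012,hi=.095,c=(.419,-.284))
for y in (28,-28,41,-41):
  for th in(45,52,57):
    p=np.radians(v[5]); print(y,th,*[q.round(2) for q in IK([v[0]-np.sin(p)*y/1e3,v[1]+np.cos(p)*y/1e3,.116],v[5],th,'v')])
E
```

```text
time: 22.4
tool_pos: [0.4295, -0.2837, 0.0402]
ee_rot: [-3.138, -1.26, -0.074]
wrist_force: [0.2, -0.2, 0.7]
width: 0.0442
finger_force: 0.0
time: 22.8
tool_pos: [0.3525, -0.2808, 0.0684]
ee_rot: [3.135, -1.26, -0.07]
wrist_force: [0.3, 0.3, 0.2]
width: 0.0441
finger_force: 0.0
t 22.8 q [-1.717 -0.073  2.429  1.301  1.4   -0.776] G [ 0.3345 -0.2794  0.0743] z [ 0.949 -0.074 -0.306] y [-0.077 -0.997  0.002] F [0.3 0.3 0.2] w 0.0441 f 0.0
[0, 12, 4906]
basket [ 0.4181 -0.2844  0.0248] rpy [ 0.   0.8 -3.6] n 4918 res 0.64
rim scene 182 [ 419.5 -285.2] ((156.73678588867188, 124.9214859008789), 85.15838623046875)
rim wrist 3908 [ 419.2 -284.4] ((155.45152282714844, 122.4048080444336), 86.50680541992188)
stub foot [ 0.4184 -0.2842  0.0042] axis [ 0.002 -0.001  1.   ] az -30.0 el 89.9 n 3113 res 0.32
stub foot [ 0.4164 -0.2832  0.006 ] axis [ 0.014 -0.009  1.   ] az -32.6 el 89.0 n 207 res 1.18
stub foot [ 0.4187 -0.2826  0.0059] axis [ 0.003 -0.03   1.   ] az -84.9 el 88.3 n 146 res 1.65
28 45 [-1.09 -0.38  2.2   0.79  1.02 -1.36] 0.0
28 52 [-1.17 -0.39  2.27  0.97  1.02 -1.54] 0.0
28 57 [-1.22 -0.38  2.32  1.1   1.04 -1.68] 0.0
-28 45 [-1.17 -0.26  2.11  0.82  1.05 -1.45] 0.0
-28 52 [-1.24 -0.26  2.18  0.99  1.06 -1.63] 0.0
-28 57 [-1.29 -0.24  2.22  1.12  1.08 -1.76] 0.0
41 45 [-1.07 -0.41  2.22  0.78  1.01 -1.33] 0.0
41 52 [-1.15 -0.43  2.29  0.97  1.01 -1.52] 0.0
41 57 [-1.2  -0.42  2.34  1.1   1.03 -1.66] 0.0
-41 45 [-1.19 -0.23  2.09  0.83  1.05 -1.47] 0.0
-41 52 [-1.26 -0.22  2.16  1.    1.06 -1.65] 0.0
-41 57 [-1.3  -0.21  2.2   1.12  1.08 -1.78] 0.0
```

```bash
python3 - <<'E'
from h import *
c=np.array([.4188,-.2844])
for y in (26,-26):
  for th in (57,62,66):
    p=np.radians(-3.6);u=np.array([-np.sin(p),np.cos(p)]);e=np.array([np.cos(p),np.sin(p)])
    q=None
    for n,G in (('back',[*(c+u*y/1e3-.1*e*.87),.166]),('grip',[*(c+u*y/1e3),.116]),('lift',[*(c+u*y/1e3),.27])):
        q,r=IK(G,-3.6,th,'v',q); print(y,th,n,q.round(2),r.round(3))
    for ps in (-12,-1,8):
        qq=q; p2=np.radians(ps);u2=np.array([-np.sin(p2),np.cos(p2)])
        for dx,z in ((-.12,.236),(-.06,.236),(0,.236),(0,.191)):
            qq,r=IK([*(np.array([.586+dx,.0213])+u2*y/1e3),z],ps,th,'v',qq); print('   hook',ps,dx,z,qq.round(2),r.round(3))
E
```

```text
26 57 back [-1.55 -0.59  2.32  1.01  1.41 -1.66] 0.0
26 57 grip [-1.22 -0.38  2.32  1.1   1.04 -1.68] 0.0
26 57 lift [-1.22 -0.54  2.09  0.95  1.24 -1.31] 0.0
   hook -12 -0.12 0.236 [ 0.22 -0.7   2.23 -0.54  0.73  0.66] 0.0
   hook -12 -0.06 0.236 [ 0.17 -0.52  2.14 -0.55  0.63  0.68] 0.0
   hook -12 0 0.236 [ 0.14 -0.36  2.04 -0.57  0.56  0.69] 0.0
   hook -12 0 0.191 [ 0.14 -0.31  2.11 -0.68  0.48  0.82] 0.0
   hook -1 -0.12 0.236 [ 0.02 -0.76  2.23 -0.08  0.71  0.09] 0.038
   hook -1 -0.06 0.236 [-0.02 -0.6   2.18  0.    0.56 -0.  ] 0.0
   hook -1 0 0.236 [-0.02 -0.42  2.08 -0.    0.48  0.  ] 0.0
   hook -1 0 0.191 [-0.02 -0.38  2.15 -0.    0.37  0.  ] 0.0
   hook 8 -0.12 0.236 [-0.25 -0.76  2.21  0.43  0.86 -0.53] 0.08
   hook 8 -0.06 0.236 [-0.19 -0.62  2.19  0.47  0.65 -0.57] 0.0
   hook 8 0 0.236 [-0.15 -0.44  2.09  0.47  0.56 -0.57] 0.0
   hook 8 0 0.191 [-0.15 -0.4   2.16  0.57  0.47 -0.68] 0.0
26 62 back [-1.61 -0.57  2.37  1.1   1.45 -1.76] 0.0
26 62 grip [-1.27 -0.35  2.36  1.23  1.07 -1.82] 0.0
26 62 lift [-1.27 -0.55  2.14  1.06  1.24 -1.41] 0.0
   hook -12 -0.12 0.236
[... 3731 characters left out ...]
 0.097
   hook -12 -0.06 0.236 [ 0.   -0.64  2.3  -0.53  0.39  0.58] 0.0
   hook -12 0 0.236 [ 0.   -0.45  2.19 -0.67  0.32  0.73] 0.0
   hook -12 0 0.191 [ 0.   -0.39  2.25 -0.98  0.23  1.05] 0.0
   hook -1 -0.12 0.236 [-0.13 -0.76  2.24  0.02  0.68 -0.07] 0.177
   hook -1 -0.06 0.236 [-0.25 -0.67  2.31  0.54  0.42 -0.6 ] 0.0
   hook -1 0 0.236 [-0.2  -0.47  2.21  0.57  0.31 -0.63] 0.0
   hook -1 0 0.191 [-0.2  -0.41  2.27  0.88  0.21 -0.94] 0.0
   hook 8 -0.12 0.236 [-0.67 -0.76  2.32  1.01  1.   -1.19] 0.097
   hook 8 -0.06 0.236 [-0.43 -0.63  2.29  0.97  0.64 -1.12] 0.0
   hook 8 0 0.236 [-0.35 -0.44  2.19  1.03  0.52 -1.18] 0.0
   hook 8 0 0.191 [-0.35 -0.38  2.25  1.23  0.47 -1.4 ] 0.0
```

```bash
python3 -m crank '[[0.53,[0.043,0,-0.014],[0,0,0]],[0.53,[0.043,0,-0.014],[0,0,0]],[0.53,[0,0,0],[0,0,0]]]'
python3 -c "
from h import *
st(); plan([.334,-.253,.17],-3.6,60,'v',cl=.53)"
```

```text
time: 23.25
tool_pos: [0.3552, -0.28, 0.1637]
ee_rot: [3.1, -1.262, -0.029]
wrist_force: [-0.1, -0.8, 0.1]
width: 0.0442
finger_force: 0.0
t 23.25 q [-1.708 -0.366  2.371  1.264  1.498 -0.447] G [ 0.3371 -0.2787  0.1695] z [ 0.95  -0.069 -0.303] y [-0.069 -0.998  0.013] F [-0.1 -0.8  0.1] w 0.0442 f 0.0
total [-0.0047 -0.0256 -0.0053] [ 10.1  -9.2 -89.1] 11
[[0.53,[-0.0004,-0.0023,-0.0005],[0.92,-0.84,-8.1]],[0.53,[-0.0001,-0.0024,-0.0004],[0.92,-0.84,-8.1]],[0.53,[0.0002,-0.0024,-0.0004],[0.92,-0.84,-8.1]],[0.53,[0.0006,-0.0023,-0.0004],[0.92,-0.84,-8.1]],[0.53,[0.0009,-0.0022,-0.0003],[0.92,-0.84,-8.1]],[0.53,[0.0012,-0.0021,-0.0003],[0.92,-0.84,-8.1]],[0.53,[0.0014,-0.0019,-0.0003],[0.92,-0.84,-8.1]],[0.53,[0.0017,-0.0017,-0.0003],[0.92,-0.84,-8.1]]]
[[0.53,[0.0019,-0.0014,-0.0003],[0.92,-0.84,-8.1]],[0.53,[0.0021,-0.0012,-0.0003],[0.92,-0.84,-8.1]],[0.53,[0.0022,-0.0009,-0.0003],[0.92,-0.84,-8.1]]]
```

```bash
python3 -m crank '[[0.53,[0,-0.0023,-0.0005],[0.9,-0.8,-8.1]],[0.53,[0,-0.0024,-0.0004],[0.9,-0.8,-8.1]],[0.53,[0,-0.0024,-0.0004],[0.9,-0.8,-8.1]],[0.53,[0.0006,-0.0023,-0.0004],[0.9,-0.8,-8.1]],[0.53,[0.001,-0.0022,-0.0003],[0.9,-0.8,-8.1]],[0.53,[0.0012,-0.002,-0.0003],[0.9,-0.8,-8.1]],[0.53,[0.0014,-0.002,-0.0003],[0.9,-0.8,-8.1]],[0.53,[0.0017,-0.0017,-0.0003],[0.9,-0.8,-8.1]]]'
python3 -m crank '[[0.53,[0.002,-0.0014,0],[0.9,-0.8,-8.1]],[0.53,[0.002,-0.0012,0],[0.9,-0.8,-8.1]],[0.53,[0.002,-0.001,0],[0.9,-0.8,-8.1]],[0.53,[0,0,0],[0,0,0]],[0.53,[0,0,0],[0,0,0]]]'
python3 - <<'E'
from h import *
st(); P=redpts(); print([len(p) for p in P]); v=basket(P,(.419,-.284,.025,0,0,-3.7)); p=np.radians(v[5])
G=np.array([v[0]-np.sin(p)*.026,v[1]+np.cos(p)*.026,.116]); print(G)
z=Rt(-3.6,60,'v')[:,2]; plan(G-.06*z,-3.6,60,'v',cl=.53); plan(G,-3.6,60,'v',cl=.53)
E
```

```text
time: 24.05
tool_pos: [0.3518, -0.2581, 0.1551]
ee_rot: [2.079, -0.403, 1.338]
wrist_force: [0.2, 0.2, 0.4]
width: 0.0445
finger_force: 0.0
time: 24.55
tool_pos: [0.3511, -0.2517, 0.1542]
ee_rot: [2.089, -0.019, 1.508]
wrist_force: [0.2, -0.1, -0.5]
width: 0.0441
finger_force: 0.0
t 24.55 q [-1.612 -0.541  2.336  1.065  1.451 -1.74 ] G [ 0.3346 -0.2508  0.1637] z [ 0.867 -0.045 -0.495] y [ 0.493 -0.047  0.868] F [ 0.2 -0.1 -0.5] w 0.0441 f 0.0
[0, 14, 2677]
basket [ 0.4182 -0.2833  0.0249] rpy [ 0.1  0.8 -3.8] n 2691 res 0.62
[ 0.41992198 -0.25737697  0.116     ]
total [-0.0008  0.0012  0.0384] [ 0.3 -0.4 -0.9] 1
[[0.53,[-0.0008,0.0012,0.0384],[0.29,-0.43,-0.89]]]
total [-0.0013  0.0009  0.0984] [ 0.3 -0.4 -0.9] 3
[[0.53,[-0.0004,0.0003,0.0328],[0.1,-0.14,-0.3]],[0.53,[-0.0004,0.0004,0.0328],[0.1,-0.14,-0.3]],[0.53,[-0.0003,0.0004,0.0328],[0.1,-0.14,-0.3]]]
```

```bash
python3 -m crank '[[0.53,[-0.0004,0.0003,0.033],[0.1,-0.2,-0.3]],[0.53,[-0.0004,0.0004,0.033],[0.1,-0.1,-0.3]],[0.53,[-0.0003,0.0004,0.022],[0.1,-0.1,-0.3]],[0.53,[0,0,0.011],[0,0,0]],[0.53,[0,0,0],[0,0,0]],[0.53,[0,0,0],[0,0,0]]]'
python3 -c "from h import *;st();plan([.4205,-.2574,.116],-3.6,60,'v',cl=.53);P=redpts(('wrist','scene'));print([len(p) for p in P]);v=basket(P,(.419,-.284,.025,0,0,-3.7))"
```

```text
time: 25.3
tool_pos: [0.4366, -0.2588, 0.1064]
ee_rot: [2.095, 0.001, 1.509]
wrist_force: [-0.5, -0.0, 0.8]
width: 0.0443
finger_force: 0.0
t 25.3 q [-1.27  -0.334  2.323  1.181  1.065 -1.789] G [ 0.4202 -0.2578  0.116 ] z [ 0.864 -0.054 -0.501] y [ 0.5   -0.03   0.866] F [-0.5 -0.   0.8] w 0.0443 f 0.0
total [0.0004 0.0002 0.0002] [-0.  -0.   0.1] 1
[[0.53,[0.0004,0.0002,0.0002],[-0.03,-0.01,0.08]]]
[5421, 22]
basket [ 0.4182 -0.2828  0.0247] rpy [ 0.1  0.8 -3.9] n 5443 res 0.65
```

Pose exact and no contact; grip the bar and lift slightly.

```bash
python3 -m crank '[[1,[0,0,0],[0,0,0]],[1,[0,0,0],[0,0,0]],[1,[0,0,0],[0,0,0]],[1,[0,0,0],[0,0,0]],[1,[0,0,0],[0,0,0]],[1,[0,0,0],[0,0,0]],[1,[0,0,0],[0,0,0]]]'
python3 -c "from h import *;st()"
python3 -m crank '[[1,[0,0.0043,-0.0025],[0,0,0]],[1,[0,0.0087,-0.005],[0,0,0]],[1,[0,0.0087,-0.005],[0,0,0]],[1,[0,0,0],[0,0,0]],[1,[0,0,0],[0,0,0]]]'
python3 - <<'E'
from h import *
st(); P=redpts(); print([len(p) for p in P]); v=basket(P,(.419,-.284,.05,0,0,-3.7)); stubfit(('wrist',),x0=[.42,-.284,.03,0,1.57],lo=.04,hi=.11,c=(.419,-.284))
E
```

```text
time: 26.1
tool_pos: [0.4368, -0.2591, 0.1073]
ee_rot: [2.094, 0.003, 1.509]
wrist_force: [-1.1, 0.6, 2.8]
width: 0.0088
finger_force: 29.8
t 26.1 q [-1.27  -0.336  2.322  1.182  1.065 -1.79 ] G [ 0.4204 -0.2581  0.1168] z [ 0.865 -0.055 -0.499] y [ 0.499 -0.028  0.866] F [-1.1  0.6  2.8] w 0.0088 f 29.8
time: 26.6
tool_pos: [0.4361, -0.2582, 0.1301]
ee_rot: [2.097, 0.002, 1.509]
wrist_force: [-0.0, 0.1, -5.4]
width: 0.009
finger_force: 30.1
t 26.6 q [-1.27  -0.387  2.299  1.141  1.095 -1.709] G [ 0.4197 -0.2571  0.1396] z [ 0.863 -0.054 -0.502] y [ 0.502 -0.03   0.865] F [-0.   0.1 -5.4] w 0.009 f 30.1
[0, 15, 4008]
basket [ 0.4188 -0.2833  0.0469] rpy [ 1.6  0.2 -3.3] n 4023 res 0.49
stub foot [ 0.4181 -0.2803  0.0265] axis [-0.001 -0.025  1.   ] az -92.4 el 88.6 n 3012 res 0.3
```

```bash
python3 -m crank '[[1,[0,0.012,-0.007],[0,0,0]],[1,[0,0.018,-0.0104],[0,0,0]],[1,[0,0.02,-0.0115],[0,0,0]],[1,[0,0.02,-0.0115],[0,0,0]],[1,[0,0.018,-0.0104],[0,0,0]],[1,[0,0.012,-0.007],[0,0,0]],[1,[0,0,0],[0,0,0]],[1,[0,0,0],[0,0,0]]]'
python3 - <<'E'
from h import *
st(); P=redpts(('scene','wrist')); v=basket(P,(.419,-.284,.16,0,0,-3.7))
plan([.512,.0473,.255],-2,60,'v',cl=1,n=13)
E
```

```text
time: 27.55
tool_pos: [0.4364, -0.2582, 0.2459]
ee_rot: [2.096, 0.002, 1.509]
wrist_force: [-0.2, 0.3, -5.1]
width: 0.0091
finger_force: 30.1
t 27.55 q [-1.269 -0.532  2.137  1.025  1.24  -1.414] G [ 0.42   -0.2572  0.2554] z [ 0.863 -0.054 -0.502] y [ 0.501 -0.03   0.865] F [-0.2  0.3 -5.1] w 0.0091 f 30.1
basket [ 0.4188 -0.283   0.1619] rpy [ 1.8  0.3 -3.3] n 4038 res 0.47
total [0.3098 0.037  0.063 ] [-0.1  1.3 -0.8] 13
[[1,[0.0238,0.0028,0.0048],[-0.01,0.1,-0.06]],[1,[0.0238,0.0029,0.0049],[-0.01,0.1,-0.06]],[1,[0.0238,0.0029,0.0049],[-0.01,0.1,-0.06]],[1,[0.0238,0.0029,0.005],[-0.01,0.1,-0.06]],[1,[0.0238,0.0029,0.005],[-0.01,0.1,-0.06]],[1,[0.0238,0.003,0.0051],[-0.01,0.1,-0.06]],[1,[0.0238,0.003,0.0051],[-0.01,0.1,-0.06]],[1,[0.0237,0.003,0.0051],[-0.01,0.1,-0.06]]]
[[1,[0.0237,0.003,0.0052],[-0.01,0.1,-0.06]],[1,[0.0237,0.0031,0.0052],[-0.01,0.1,-0.06]],[1,[0.0237,0.0031,0.0053],[-0.01,0.1,-0.06]],[1,[0.0237,0.0031,0.0053],[-0.01,0.1,-0.06]],[1,[0.0237,0.0031,0.0054],[-0.01,0.1,-0.06]]]
```

```bash
python3 - <<'E'
from h import *
q=None
for G in ([.42,-.257,.255],[.45,-.2,.255],[.48,-.15,.255],[.50,-.10,.255],[.51,-.05,.255],[.515,0,.255],[.52,.047,.255],[.55,.047,.255],[.586,.047,.255]):
    q,r=IK(G,-2,60,'v',q); print(G,q.round(2),r.round(3))
E
```

```text
[0.42, -0.257, 0.255] [-1.26 -0.53  2.14  1.03  1.25 -1.43] 0.0
[0.45, -0.2, 0.255] [-1.07 -0.62  2.18  0.98  1.12 -1.28] 0.0
[0.48, -0.15, 0.255] [-0.85 -0.65  2.2   0.89  0.95 -1.11] 0.0
[0.5, -0.1, 0.255] [-0.63 -0.68  2.21  0.75  0.8  -0.9 ] 0.0
[0.51, -0.05, 0.255] [-0.42 -0.69  2.22  0.55  0.68 -0.65] 0.0
[0.515, 0, 0.255] [-0.2  -0.68  2.22  0.27  0.59 -0.31] 0.0
[0.52, 0.047, 0.255] [-0.   -0.65  2.2  -0.06  0.54  0.07] 0.0
[0.55, 0.047, 0.255] [-0.   -0.55  2.15 -0.06  0.5   0.07] 0.0
[0.586, 0.047, 0.255] [-0.   -0.45  2.09 -0.07  0.45  0.08] 0.0
```

```bash
python3 -m crank '[[1,[0.01,0.002,0.004],[0,0,0]],[1,[0.02,0.0044,0.0076],[0,0,0]],[1,[0.022,0.005,0.008],[0,0,0]],[1,[0.022,0.005,0.008],[0,0,0]],[1,[0.022,0.005,0.008],[0,0,0]],[1,[0.022,0.005,0.008],[0,0,0]],[1,[0.022,0.005,0.008],[0,0,0]],[1,[0.022,0.004,0.008],[0,0,0]]]'
python3 -m crank '[[1,[0.022,0.0005,0.001],[0,0,0]],[1,[0.022,0.0005,0.001],[0,0,0]],[1,[0.022,0.0005,0.001],[0,0.6,-0.4]],[1,[0.022,0.0005,0.001],[0,0.6,-0.4]],[1,[0.022,0.0005,0.001],[0,0,0]],[1,[0.02,0.0005,0.001],[0,0,0]],[1,[0.012,0.0005,0.0005],[0,0,0]],[1,[0,0,0],[0,0,0]]]'
python3 -m crank '[[1,[0,0,0],[0,0,0]],[1,[0,0,0],[0,0,0]]]'
python3 - <<'E'
from h import *
st(); P=redpts(('scene','wrist','top')); print([len(p) for p in P]); v=basket(P,(.517,.021,.16,2,0,-3))
for n in('mscene','mtop'):
    s=dict(np.load('pics/'+n+'.npz'));W=cloud(s); h=cv2.cvtColor(s['color'],cv2.COLOR_RGB2HSV).astype(int)
    m=(h[...,0]>=7)&(h[...,0]<22)&(h[...,1]>140)&(abs(W[...,0]-.6)<.1)&(abs(W[...,1]-.02)<.05)&(W[...,2]>.17)&(W[...,2]<.25); p=W[m]; print(n,len(p)); print(p[np.argsort(p[:,0])][::max(1,len(p)//12)].round(4).tolist())
E
```

```text
time: 28.45
tool_pos: [0.5158, -0.0985, 0.2462]
ee_rot: [2.096, -0.001, 1.511]
wrist_force: [-0.1, 0.2, -5.4]
width: 0.0091
finger_force: 30.1
time: 29.25
tool_pos: [0.5293, 0.0437, 0.244]
ee_rot: [2.1, 0.001, 1.539]
wrist_force: [0.0, 0.2, -5.3]
width: 0.009
finger_force: 30.2
time: 29.45
tool_pos: [0.5301, 0.04, 0.2459]
ee_rot: [2.097, 0.003, 1.533]
wrist_force: [-0.2, -1.0, -5.0]
width: 0.0091
finger_force: 30.1
t 29.45 q [-0.021 -0.665  2.202 -0.031  0.559  0.032] G [0.5137 0.0406 0.2555] z [ 0.864 -0.034 -0.502] y [ 0.502 -0.016  0.865] F [-0.2 -1.  -5. ] w 0.0091 f 30.1
[2, 3891, 0]
basket [0.5051 0.0157 0.1667] rpy [ 1.8  0.6 -1.8] n 3893 res 0.96
mscene 0
[]
mtop 17
[[0.5538, 0.0217, 0.2272], [0.5544, 0.0191, 0.2233], [0.5567, 0.019, 0.2256], [0.5573, 0.0217, 0.2224], [0.5595, 0.0216, 0.2252], [0.5603, 0.019, 0.2207], [0.5628, 0.0216, 0.2221], [0.564, 0.019, 0.2153], [0.5655, 0.0216, 0.2222], [0.5662, 0.019, 0.2182], [0.5698, 0.019, 0.213], [0.5716, 0.0216, 0.2188], [0.5718, 0.0189, 0.2173], [0.575, 0.0189, 0.215], [0.5751, 0.0216, 0.2146], [0.5783, 0.0216, 0.2125], [0.5785, 0.0189, 0.2111]]
```

```bash
python3 -m crank '[[1,[0.005,0.002,0.0035],[0,0,0]],[1,[0.0064,0.0065,0.011],[0,0,0]],[1,[0,0.008,0.014],[0,0,0]],[1,[0,0.008,0.014],[0,0,0]],[1,[0,0.0065,0.011],[0,0,0]],[1,[0,0.0045,0.008],[0,0,0]],[1,[0,0,0],[0,0,0]],[1,[0,0,0],[0,0,0]]]'
python3 - <<'E'
from h import *
st(); snap('wrist','w20'); s=dict(np.load('pics/w20.npz')); W=cloud(s); h=cv2.cvtColor(s['color'],cv2.COLOR_RGB2HSV).astype(int)
m=(h[...,1]>140)&(h[...,2]>60)&(abs(W[...,1]-.02)<.1)&(W[...,2]>.15)&(W[...,2]<.32)&(W[...,0]>.5)&(W[...,0]<.7)
print(np.histogram(h[...,0][m],bins=[0,3,6,9,12,15,20,170,175,181]))
for lo,hi,n in((9,20,'hook'),):
    k=m&(h[...,0]>=lo)&(h[...,0]<hi); p=W[k]; print(n,len(p)); 
    for x in np.arange(.54,.64,.008):
        r=p[abs(p[:,0]-x)<.004]
        if len(r)>3: print(round(x,3),r.mean(0).round(4),r[:,2].max().round(4),np.ptp(r[:,1]).round(4))
k=m&((h[...,0]<6)|(h[...,0]>174)); p=W[k]; print('red',len(p))
for y in np.arange(-.06,.1,.01):
    r=p[abs(p[:,1]-y)<.005]
    if len(r)>5: print(round(y,3),r.mean(0).round(4),r[:,2].max().round(4))
E
```

```text
time: 30.4
tool_pos: [0.6027, 0.0485, 0.2491]
ee_rot: [2.091, 0.004, 1.533]
wrist_force: [-0.8, -0.5, -4.3]
width: 0.0088
finger_force: 30.0
t 30.4 q [ 0.014 -0.442  2.082 -0.107  0.454  0.118] G [0.5862 0.0492 0.2586] z [ 0.867 -0.035 -0.497] y [ 0.497 -0.015  0.868] F [-0.8 -0.5 -4.3] w 0.0088 f 30.0
(array([4426,   17,  234,  627,    0,  223,    0,    0,   42]), array([  0,   3,   6,   9,  12,  15,  20, 170, 175, 181]))
hook 850
0.564 [0.5637 0.0336 0.1604] 0.1628 0.0155
0.572 [0.5735 0.0349 0.1806] 0.207 0.0195
0.58 [0.5801 0.0245 0.2017] 0.2079 0.0235
0.588 [0.588  0.0217 0.2069] 0.2138 0.015
0.596 [0.596  0.0213 0.2138] 0.2193 0.0076
0.604 [0.6013 0.0224 0.2172] 0.2192 0.0067
red 4485
-0.04 [ 0.5822 -0.0381  0.2505] 0.2603
-0.03 [ 0.5805 -0.0299  0.2571] 0.2607
-0.02 [ 0.581  -0.02    0.2577] 0.2609
-0.01 [ 0.5811 -0.0129  0.2579] 0.2612
0.01 [0.5834 0.0135 0.258 ] 0.2614
0.02 [0.5828 0.0171 0.2636] 0.2669
0.03 [0.582  0.0329 0.2637] 0.2665
0.04 [0.5827 0.0403 0.2608] 0.2805
0.05 [0.583  0.0501 0.2601] 0.2729
0.06 [0.5841 0.0598 0.2595] 0.2639
0.07 [0.5838 0.07   0.2604] 0.3058
0.08 [0.5846 0.08   0.2603] 0.2641
0.09 [0.5847 0.0913 0.2431] 0.2642
```

```bash
python3 -m crank '[[1,[0,-0.008,0.004],[0,0,0]],[1,[0,-0.0125,0.0068],[0,0,0]],[1,[0,-0.0125,0.0068],[0,0,0]],[1,[0,-0.0085,0.0045],[0,0,0]],[1,[0,-0.0055,0.003],[0,0,0]],[1,[0,0,0],[0,0,0]],[1,[0,0,0],[0,0,0]]]'
python3 -m crank '[[1,[0,-0.0043,0.0025],[0,0,0]],[1,[0,0,0],[0,0,0]]]'
python3 -m crank '[[1,[0,-0.0026,0.0015],[0,0,0]],[1,[0,0,0],[0,0,0]]]'
python3 -c "from h import *;st()"
```

```text
time: 31.15
tool_pos: [0.6005, 0.0488, 0.1946]
ee_rot: [2.093, 0.004, 1.534]
wrist_force: [0.9, 1.0, -4.4]
width: 0.009
finger_force: 30.0
time: 31.35
tool_pos: [0.6011, 0.0485, 0.1909]
ee_rot: [2.091, 0.005, 1.534]
wrist_force: [-1.6, -2.0, -1.0]
width: 0.0092
finger_force: 30.1
time: 31.55
tool_pos: [0.6019, 0.0484, 0.19]
ee_rot: [2.087, 0.005, 1.534]
wrist_force: [-3.5, -3.2, 3.7]
width: 0.0091
finger_force: 30.2
t 31.55 q [ 0.013 -0.385  2.172 -0.156  0.304  0.169] G [0.5854 0.0491 0.1994] z [ 0.869 -0.035 -0.493] y [ 0.493 -0.014  0.87 ] F [-3.5 -3.2  3.7] w 0.0091 f 30.2
```

```bash
python3 -m crank '[[1,[0,0.0035,-0.002],[0,0,0]],[1,[-0.004,-0.0015,-0.0026],[0,0,0]],[1,[0,0,0],[0,0,0]],[1,[0,-0.0035,0.002],[0,0,0]],[1,[0,0,0],[0,0,0]]]'
python3 -m crank '[[1,[0,-0.0022,0.0012],[0,0,0]],[1,[0,0,0],[0,0,0]]]'
python3 -c "from h import *;st()"
```

```text
time: 32.05
tool_pos: [0.598, 0.0456, 0.1876]
ee_rot: [2.091, 0.004, 1.535]
wrist_force: [3.0, 4.2, -0.2]
width: 0.0089
finger_force: 30.0
time: 32.25
tool_pos: [0.5986, 0.0454, 0.1869]
ee_rot: [2.088, 0.004, 1.535]
wrist_force: [1.9, 5.0, 4.9]
width: 0.0091
finger_force: 30.3
t 32.25 q [ 2.000e-03 -3.920e-01  2.183e+00 -1.180e-01  2.990e-01  1.280e-01] G [0.5821 0.0461 0.1963] z [ 0.869 -0.033 -0.494] y [ 0.494 -0.014  0.869] F [1.9 5.  4.9] w 0.0091 f 30.3
```

```bash
python3 -m crank '[[1,[0.0016,0.0022,0],[0,0,0]],[1,[0,-0.0011,0.001],[0,0,0]],[1,[0,0,0],[0,0,0]]]'
python3 - <<'E'
from h import *
st(); P=redpts(('wrist','scene')); v=basket([P[0]],(.584,.021,.10,2,0,-2))
E
```

```text
time: 32.55
tool_pos: [0.5995, 0.0457, 0.1862]
ee_rot: [2.09, 0.005, 1.533]
wrist_force: [-0.1, -2.6, 6.4]
width: 0.0091
finger_force: 30.3
t 32.55 q [ 0.005 -0.388  2.18  -0.135  0.301  0.146] G [0.5831 0.0464 0.1957] z [ 0.867 -0.035 -0.496] y [ 0.496 -0.014  0.868] F [-0.1 -2.6  6.4] w 0.0091 f 30.3
basket [0.5808 0.0166 0.1039] rpy [-0.3  1.1 -2.7] n 3815 res 0.49
```

```bash
python3 -m crank '[[1,[0,0.0013,-0.0008],[0,0,0]],[1,[0,0,0],[0,0,0]]]'
python3 -m crank '[[0.85,[0,0,0],[0,0,0]],[0.7,[0,0,0],[0,0,0]],[0.7,[0,0,0],[0,0,0]],[0.7,[0,0,0],[0,0,0]],[0.7,[0,0,0],[0,0,0]],[0.7,[0,0,0],[0,0,0]]]'
python3 - <<'E'
from h import *
st(); P=redpts(('wrist','scene')); v=basket([P[0]],(.584,.021,.10,0,0,-2)); v=basket([P[0]],(.584,.021,.10,0,0,-2))
E
```

```text
time: 32.85
tool_pos: [0.599, 0.0459, 0.1866]
ee_rot: [2.092, 0.005, 1.533]
wrist_force: [2.2, -3.3, 5.3]
width: 0.0092
finger_force: 30.1
time: 33.45
tool_pos: [0.5981, 0.0465, 0.1845]
ee_rot: [2.096, 0.004, 1.534]
wrist_force: [0.3, 0.2, 0.0]
width: 0.0281
finger_force: 0.0
t 33.45 q [ 0.006 -0.389  2.181 -0.132  0.307  0.144] G [0.5816 0.0472 0.194 ] z [ 0.865 -0.034 -0.501] y [ 0.501 -0.015  0.865] F [0.3 0.2 0. ] w 0.0281 f 0.0
basket [0.5815 0.0212 0.1038] rpy [ 0.1  0.8 -2.2] n 4628 res 0.68
basket [0.5815 0.0212 0.1038] rpy [ 0.1  0.8 -2.2] n 4628 res 0.68
```

```bash
python3 -m crank '[[0.7,[0,0,-0.008],[0,0,0]],[0.7,[0,0,-0.015],[0,0,0]],[0.7,[0,0,-0.015],[0,0,0]],[0.7,[0,0,-0.015],[0,0,0]],[0.7,[0,0,-0.015],[0,0,0]],[0.7,[0,0,-0.01],[0,0,0]],[0.7,[0,0,0],[0,0,0]],[0.7,[0,0,0],[0,0,0]]]'
python3 -m crank '[[0.7,[0,0,0],[0,0,0]],[0.7,[0,0,0],[0,0,0]],[0.7,[0,0,0],[0,0,0]],[0.7,[0,0,0],[0,0,0]],[0.7,[0,0,0],[0,0,0]],[0.7,[0,0,0],[0,0,0]],[0.7,[0,0,0],[0,0,0]],[0.7,[0,0,0],[0,0,0]]]'
python3 - <<'E'
from h import *
st()
for k in range(4):
    P=redpts(('wrist','scene')); v=basket([P[0]],(.584,.021,.10,0,0,-2))
stubfit(('wrist',),x0=[.582,.021,.084,0,1.57],lo=.09,hi=.175,c=(.582,.021))
# bystanders unchanged?
a=dict(np.load('pics/t1.npz'));b=snap('top','t9');d=np.abs(a['color'].astype(int)-b['color']).max(2)>60
n,l,s,c=cv2.connectedComponentsWithStats(d.astype(np.uint8)); print([(s[i].tolist()) for i in range(1,n) if s[i][4]>25])
E
```

```text
time: 34.35
tool_pos: [0.5308, 0.0491, 0.2248]
ee_rot: [2.094, 0.004, 1.534]
wrist_force: [-0.1, 0.5, 0.5]
width: 0.0284
finger_force: 0.0
time: 35.15
tool_pos: [0.5309, 0.0491, 0.2242]
ee_rot: [2.095, 0.004, 1.534]
wrist_force: [-0.5, 0.3, 0.5]
width: 0.0283
finger_force: 0.0
t 35.15 q [ 0.02  -0.641  2.236 -0.107  0.503  0.119] G [0.5144 0.0497 0.2337] z [ 0.865 -0.034 -0.5  ] y [ 0.5   -0.015  0.866] F [-0.5  0.3  0.5] w 0.0283 f 0.0
basket [0.5818 0.0203 0.104 ] rpy [-0.1  0.7 -2.1] n 2611 res 0.65
basket [0.5819 0.0203 0.104 ] rpy [-0.1  0.6 -2.1] n 2617 res 0.64
basket [0.5819 0.0204 0.1041] rpy [-0.1  0.6 -2.1] n 2618 res 0.63
basket [0.5819 0.0203 0.104 ] rpy [-0.1  0.6 -2.1] n 2614 res 0.61
stub foot [0.5821 0.0197 0.0836] axis [-0.002  0.     1.   ] az -1.6 el 90.1 n 2597 res 0.32
[[216, 153, 57, 52, 2469], [314, 191, 57, 46, 2020], [159, 210, 15, 14, 101], [214, 222, 44, 46, 712], [216, 224, 9, 16, 74], [437, 295, 75, 89, 3233], [207, 300, 34, 17, 315], [242, 300, 8, 28, 165], [198, 303, 8, 81, 466], [263, 325, 6, 13, 66], [212, 331, 12, 19, 103], [250, 330, 20, 51, 409], [231, 332, 6, 11, 50], [439, 340, 16, 27, 207], [273, 344, 8, 9, 42], [229, 346, 7, 7, 28], [262, 349, 7, 8, 30], [221, 359, 10, 20, 141], [416, 361, 16, 11, 36], [276, 365, 17, 12, 33], [372, 367, 8, 17, 38], [339, 374, 11, 10, 43], [283, 376, 7, 8, 29]]
```

Basket hangs still and level (tilt under 1°), the stub stands centred in it, the gripper is about 34 mm clear, and the top view shows changes only at the stub, the basket, the stand and the arm.

```bash
python3 -c "from bench import robot;print(robot.close_job())"
```

```text
the job is handed in; nothing more can be done
None
```

The basket hangs by the peak of its handle on the orange hook, level within 1° and still, with the stub upright at its centre; the first try at placing the stub snagged on the handle and shifted the basket about 5 cm, so I lifted the stub out and placed it again, and the job was handed in at about 35 s.

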